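# Load the topping mill and hold its bayonet lid at half-turn

## Task

Tip all six chocolate chunks from the steel cup into the open topping mill and stand the empty cup back upright on the counter. Then put the bayonet lid on with its two studs in the two notches, fully home, and turn it clockwise 40 degrees to the half-way mark, well short of the lock click (near 80 degrees), and keep holding it there against its spring: the job finishes with the gripper still holding the lid at half-turn. Leave the jam jar, the bowl and the sign where they are.

Things in the scene. Friction and masses are not known exactly. Their poses are not given: they have to be found in the camera images.
- mill: Fixed topping mill: upright aluminium drum, 124 mm diameter, 140 mm tall, on a 140 mm foot, open on top. Origin: centre of its underside; z up. Its +x and -x point to the two notches in its mouth. Chamber inside 86 mm wide, floor 40 mm above the counter, with a small cone (36 mm wide, 12 mm tall) in its middle.
- mill_mouth (a point): Centre of the mill's mouth, level with the top face, 140 mm above the counter; axes as the mill. Top ring 6 mm thick, bore 86 mm, two notches along +x and -x, 20 mm wide, reaching out to 51 mm from the axis. Under the ring a channel 10 mm high for the lid's studs.
- half_mark (a point): Half-way mark: a 12 mm wide black bar on the top edge, 59 mm from the axis, 40 degrees clockwise (from above) of the +x notch; another across the mouth. Thin line: notch; pair of thin lines: lock, 80 degrees. A sprung catch starts to resist at about 60 degrees of lid turn and clicks past about 75.
- lid: Loose grey bayonet lid, about 220 g. Origin: centre of its plug's underside; z up. Plug 80 mm diameter, 0 to 14 mm; disc 110 mm diameter, 14 to 22 mm. Two round studs, 12 mm diameter, 6 mm tall, at the plug's foot on lid +x and -x, centred 42 mm out (tips 48 mm out). Starts standing on its plug.
- lid_grip (a point): Middle of the lid's black upright grip bar, 39 mm above the lid's origin; axes as the lid. Bar 14 mm wide (y), 70 mm long (x, in line with the studs), from 22 to 56 mm. Home: studs through the notches (either way round), disc resting on the mill, lid origin 126 mm above the counter; else it stands 14 mm too high.
- drive_ring (a joint): Sprung ring in the mill that the lid's studs push, rad. 0 at rest, grows as the lid turns clockwise; met after about 6 degrees of lid turn, so about 0.6 at 40 degrees, 1.2 to 1.3 at the lock. The spring turns a released lid back: 0.09 N m at first, 0.15 at 40 degrees, 0.22 at the end.
- cup: Open steel cup, about 150 g empty, 64 mm outer diameter at the rim, 55 mm at the foot (straight taper), 80 mm tall, wall 3 mm, floor 4 mm. Origin: centre of its underside; z up. It starts upright with the six chunks in it, in three layers of two (filled to about 62 mm); they slide out by themselves once it is tipped about 110 degrees.
- jam_jar: Bystander: closed amber jam jar, 54 mm diameter, 75 mm tall, origin at its underside.
- bowl: Bystander: brown conical bowl, 110 mm across the rim, 55 mm tall, origin at its underside.
- sign: Bystander: clear acrylic sign stand, 100 mm wide (its y), foot 50 mm deep, 72 mm tall, origin at its underside.
- chunk0: One of six dark chocolate chunks, a 20 x 19 x 19 mm block of 10 g with rounded edges, glossy and slippery, at the start in the cup. Origin: its centre.
- chunk1: One of six dark chocolate chunks, a 20 x 19 x 19 mm block of 10 g with rounded edges, glossy and slippery, at the start in the cup. Origin: its centre.
- chunk2: One of six dark chocolate chunks, a 20 x 19 x 19 mm block of 10 g with rounded edges, glossy and slippery, at the start in the cup. Origin: its centre.
- chunk3: One of six dark chocolate chunks, a 20 x 19 x 19 mm block of 10 g with rounded edges, glossy and slippery, at the start in the cup. Origin: its centre.
- chunk4: One of six dark chocolate chunks, a 20 x 19 x 19 mm block of 10 g with rounded edges, glossy and slippery, at the start in the cup. Origin: its centre.
- chunk5: One of six dark chocolate chunks, a 20 x 19 x 19 mm block of 10 g with rounded edges, glossy and slippery, at the start in the cup. Origin: its centre.

How it is judged:
On the way, in this order (a step that is already met when the one before it is completed fails the run):
1. all six chunks are in the mill's chamber (horizontal distance between each of chunk0, chunk1, chunk2, chunk3, chunk4, chunk5 and mill below 0.046 m and z of chunk0 in the frame of mill between 0.043 and 0.122 m and z of chunk1 in the frame of mill between 0.043 and 0.122 m and z of chunk2 in the frame of mill between 0.043 and 0.122 m and z of chunk3 in the frame of mill between 0.043 and 0.122 m and z of chunk4 in the frame of mill between 0.043 and 0.122 m and z of chunk5 in the frame of mill between 0.043 and 0.122 m), for 0.2 s.
2. the lid is fully home in the mill's mouth (horizontal distance between lid and mill below 0.006 m and z of lid in the frame of mill below 0.13 m and angle between lid's own z axis and vertical below 0.06 rad), for 0.1 s.
At the end, for the whole second after the job is handed in: Six chunks in the mill; cup upright (6 deg) on the counter, untouched; lid home (4 mm high, 6 mm sideways, 3.4 deg tilt), turned clockwise 30 to 50 deg, its ring wound and still, fingers bearing on it with over 2 N (all of step 1 and all of step 2 and height (world z) of cup between -0.006 and 0.006 m and angle between cup's own z axis and vertical below 0.1 rad and linear speed of cup below 0.02 m/s and contact force between cup and the arm below 0.1 N and contact force between cup and the fingers below 0.1 N and angle between the x axis of lid and the x axis of mill, either way round between 0.52 and 0.88 rad and value of joint drive_ring between 0.35 and 0.85 rad and velocity of joint drive_ring between -0.1 and 0.1 rad/s and contact force between the fingers and lid above 2 N); the arm keeps its last pose, push and grip.
It fails at once if the lid is turned on towards the lock click (ring beyond 1.1 rad, lid beyond about 70 degrees) (value of joint drive_ring above 1.1 rad).
It fails at once if the jam jar, the bowl or the sign is moved by more than 30 mm (distance of any of jam_jar, bowl, sign from where it was at the start of the episode above 0.03 m).
It also fails if it takes over 72 s, if anything falls off the work surface, if the arm or the gripper's body presses on something with over 40 N, if the wrist force passes 120 N, or if a joint passes its speed limit or range.

## Robot

A 6-joint arm with a two-finger parallel gripper is mounted at the origin on the work surface. World frame = base frame: x ahead of the robot, y to its left, z up, the work surface at z = 0. Lengths are in m, angles in rad, forces in N, time in s.
With the tool pointing down it reaches from about 0.3 to 0.85 m from the base axis. Payload 4.2 kg.
Tool frame: the origin (TCP) lies midway between the tips of the shut fingers; the grasp point (between the pads) lies 19 mm behind it; z points along the fingers, y is the line along which they close (so a half turn about z gives the same grasp; the last joint's range is limited). The gripper opens to 91 mm and grips with 3 to 60 N. Pads are 32 mm wide; open, the fingers measure 118 mm over their backs; the gripper's body (76 mm by 178 mm) begins 60 mm behind the grasp point.
Start: joints at [-1.311, 0.32, 1.565, -0, 1.257, -0.02], TCP at [0.159, -0.553, 0.214] pointing down, gripper open.
Joint ranges: [-3.11, 3.11], [-0.84, 2.01], [0.21, 2.61], [-1.34, 4.49], [0.05, 2.63], [-2.56, 2.56]. Speed limits (rad/s): [2.57, 2.57, 3.14, 3.14, 3.14, 3.14].

## Interface

Orientations are given as [roll, pitch, yaw] about the fixed x, y, z axes, in that order (R = Rz(yaw) Ry(pitch) Rx(roll)).
In Python, from cell import r gives the robot as it stands. The module is installed in compiled form; this text tells all that it offers.
- The arm moves only by the tool play_rows, never from a script. Its argument "moves" is a list of rows, each a list of 7 numbers: the turn, a rotation vector about the tool's x, y, z in rad, then the shift along the tool's x, y, z in mm, then the opening, from 0 (shut) to 1 (fully open). A call has 1 to 20 rows; each row is the pose to reach, as a shift and turn from the pose commanded when the call began, along the tool's axes at that moment; what a row does not reach only later rows make up. A row lasts 1/12 s, in which the tool goes at most 41.7 mm and 7.16 degrees, less where a joint would pass 70% of its speed; a pose out of reach is approached as far as the arm can. A call with a gripper value outside its range is refused whole. The fingers move at their own pace and stop on an object; "newtons" is the grip in N (left out, the last holds). Time passes only in rows, so rows that repeat a pose let the fingers close. It gives the time, the measured TCP pose, the force, the opening and the grip force at its end, in the units of the state.
- r.get_state(): the state, without advancing time (a new reading comes with each control period).
- r.snapshot(name): name is "side" or "top" or "wrist"; returns (picture, depth): 384x512x3 uint8, blue, green, red; 384x512 float32, m along the optical axis (not along the pixel's ray), 0 where there is no reading.
- r.camera_params(name): a dict with "fov_y" (degrees; the focal length in pixels is half the picture's height over the tangent of half this angle, whatever the lens; pixels are square), "cx", "cy" (the principal point, pixels), "dist" ([k1, k2, p1, p2, k3] as OpenCV has them; the pictures are not rectified), "R" (3x3) and "t" (3): a world point X has camera coordinates R X + t. Camera axes: x right, y down, z forward; pixel columns grow to the right and rows downward; lengths in m; the calibration is good to about 2 mm. A picture is of the moment at which its call begins: read the wrist's pose just before it. camera_params takes no time and is no camera call; for the wrist camera it gives the pose at the moment of the call.
- r.hand_in(): hands the job in; it is judged then, once.
The state is a dict: "t": time; "qpos": joint angles; "dq": joint speeds; "tau": joint torques, N m; "ee_pos": TCP position; "tool_rot": TCP orientation; "ft_force": force on the tool from outside, world axes, zero at the start; "moment": the same for the moment, N m; "finger_gap": finger opening in m; "gripper_force": force on a finger pad.
Only numpy, scipy, OpenCV 4.12 (cv2) and the standard library are available. Lean on these libraries where they do the work, as an engineer would, in place of code of your own. Each camera call takes 0.05 s, during which the arm holds its last target. There are 200 camera calls.

## Working session

There is one attempt and no reset: what is moved stays moved. The work goes in short steps, Python scripts to look and compute and a tool call to move; the robot and the scene stay as the last step left them, time stands still between calls to the robot, and variables do not carry over. Pictures are saved under pics/ and viewed, at most 10 in all, crops included, and the job is handed in when it is done.

Besides the shell and the picture viewer there is one more tool, called after "Call:" in YAML: its name, and indented under it one key for each argument. play_rows: Moves the arm, as the interface text tells. Its arguments: {"type":"object","properties":{"moves":{"type":"array"},"newtons":{"type":"number"}},"required":["moves"]}

```bash
mkdir -p pics
python3 - <<'E'
from cell import r
import cv2,numpy as np
print(r.get_state())
ims=[]
for n in("side","top"):
    im,d=r.snapshot(n); np.savez(f"pics/{n}0.npz",im=im,d=d); cv2.imwrite(f"pics/{n}0.png",im); ims.append(im)
    p=r.camera_params(n);print(n,p)
E
```

```text
{'t': 0.0, 'qpos': array([-1.31099733e+00,  3.20297403e-01,  1.56568809e+00,  1.33819289e-05,
        1.25738383e+00, -1.99559934e-02]), 'dq': array([-5.52273876e-04, -1.92560624e-03, -2.58118513e-04,  6.65070893e-04,
        7.49272965e-04, -4.61382323e-05]), 'tau': array([-8.92824501e-04, -4.12454152e+01, -2.31974208e+01,  7.26549234e-02,
        4.57807886e-02, -1.41068440e-04]), 'ee_pos': array([ 0.15866777, -0.55214649,  0.2131136 ]), 'tool_rot': array([-3.13981659e+00, -4.81730127e-05,  2.79750809e-01]), 'ft_force': array([ 1.05921808, -0.46780809,  0.23537758]), 'moment': array([ 0.00655215, -0.02568876,  0.00112994]), 'gripper_force': 0.0, 'finger_gap': 0.09131050322376937}
side {'fov_y': 56.261075983533765, 'cx': 255.79798207015455, 'cy': 192.40969690457183, 'dist': array([-0.10974261,  0.        ,  0.        ,  0.        ,  0.        ]), 'R': array([[-0.74619729, -0.66546948,  0.01843866],
       [-0.39900188,  0.4248902 , -0.81256743],
       [ 0.53290441, -0.61369267, -0.58257548]]), 't': array([0.4610609 , 0.3210294 , 0.56907953])}
top {'fov_y': 52.413253128824806, 'cx': 259.0143408960636, 'cy': 193.35732657334108, 'dist': array([-0.12022189,  0.        ,  0.        ,  0.        ,  0.        ]), 'R': array([[ 0.01476469, -0.99954757,  0.02620415],
       [-0.99814837, -0.01628047, -0.05860705],
       [ 0.05900715, -0.02529031, -0.99793715]]), 't': array([-0.01178114,  0.61432122,  1.09751269])}
```

View pics/side0.png

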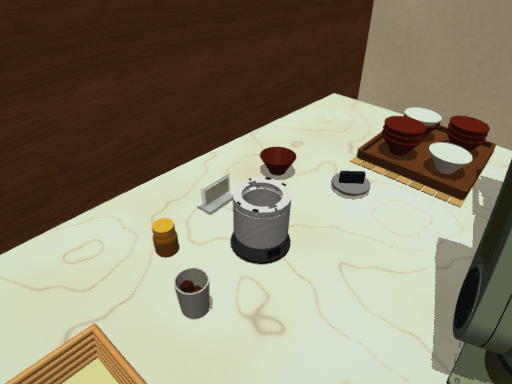

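View pics/top0.png

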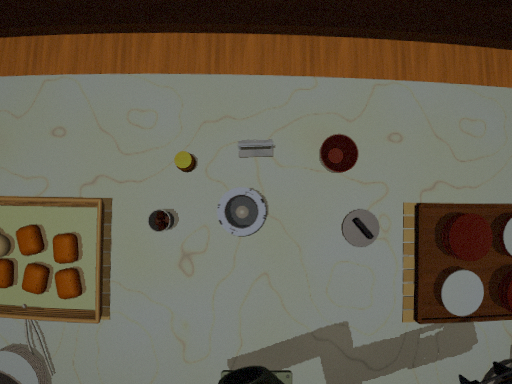

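The top view shows the cup at (160,220), mill (242,212), lid (360,228), jar (185,161), sign (256,148) and bowl (338,153). The side view agrees, with the cup at (192,290), mill (262,215) and lid (350,182).

```bash
cat > h.py <<'E'
import cv2,numpy as np
from cell import r
from scipy.spatial.transform import Rotation as Ro
def K(p,h=384):
    f=h/2/np.tan(np.radians(p["fov_y"]/2)); return np.array([[f,0,p["cx"]],[0,f,p["cy"]],[0,0,1]])
def cloud(d,p):
    h,w=d.shape; u,v=np.meshgrid(np.arange(w),np.arange(h))
    n=cv2.undistortPointsIter(np.stack([u,v],-1).reshape(-1,1,2).astype(float),K(p),p["dist"],None,None,(3,50,1e-10))[:,0]
    X=np.c_[n,np.ones(len(n))]*d.reshape(-1,1)
    return ((X-p["t"])@p["R"]).reshape(h,w,3)
def proj(X,p):
    return cv2.projectPoints(np.atleast_2d(X).astype(float),cv2.Rodrigues(p["R"])[0],p["t"],K(p),p["dist"])[0][:,0]
def circ(P):
    A=np.c_[2*P,np.ones(len(P))];s=np.linalg.lstsq(A,(P**2).sum(1),rcond=None)[0]
    return s[:2],np.sqrt(s[2]+s[0]**2+s[1]**2)
def state():
    s=r.get_state();return s["ee_pos"],Ro.from_euler("xyz",s["tool_rot"]).as_matrix(),s
E
python3 - <<'E'
from h import *
for n,seeds in(("top",dict(cup=(160,220),mill=(242,212),lid=(360,228),jar=(185,161),sign=(256,148),bowl=(338,153))),("side",dict(cup=(192,290),mill=(262,215),lid=(350,182)))):
    z=np.load(f"pics/{n}0.npz");p=r.camera_params(n);C=cloud(z["d"],p)
    m=(C[...,2]>0.012)&(z["d"]>0)
    k,L=cv2.connectedComponents(m.astype(np.uint8),connectivity=4)
    for o,(u,v) in seeds.items():
        l=L[v-6:v+7,u-6:u+7]; l=np.bincount(l[l>0]).argmax() if (l>0).any() else 0
        if not l: print(o,"none");continue
        P=C[L==l]; 
        print(n,o,len(P),P.min(0).round(3),P.max(0).round(3),"ztop",np.percentile(P[:,2],[50,90,97]).round(3))
        T=P[P[:,2]>np.percentile(P[:,2],95)-0.006]; print("   topslice",T[:,:2].min(0).round(4),T[:,:2].max(0).round(4),T.mean(0).round(4))
        c,rr=cv2.minEnclosingCircle(T[:,:2].astype(np.float32));print("   enc",c,rr)
E
```

```text
top cup 463 [0.502 0.238 0.013] [0.564 0.299 0.082] ztop [0.057 0.079 0.08 ]
   topslice [0.5022 0.2383] [0.5641 0.299 ] [0.5353 0.2674 0.0787]
   enc (0.5329681038856506, 0.269336462020874) 0.03170860558748245
top mill 1874 [ 0.5   -0.015  0.014] [0.623 0.107 0.152] ztop [0.126 0.141 0.143]
   topslice [ 0.5006 -0.0153] [0.6231 0.1068] [0.5612 0.0455 0.1398]
   enc (0.5614622831344604, 0.04499237611889839) 0.0624002106487751
top lid 1089 [ 0.467 -0.349  0.013] [ 0.574 -0.242  0.061] ztop [0.022 0.053 0.057]
   topslice [ 0.4919 -0.3222] [ 0.5477 -0.2698] [ 0.5198 -0.2958  0.0557]
   enc (0.5199604034423828, -0.2958735227584839) 0.03431827947497368
top jar 350 [0.674 0.182 0.014] [0.726 0.233 0.08 ] ztop [0.073 0.077 0.078]
   topslice [0.6771 0.1859] [0.7242 0.2332] [0.7011 0.2093 0.0746]
   enc (0.7011240124702454, 0.20950715243816376) 0.024369971826672554
top sign 285 [ 0.722 -0.037  0.012] [0.769 0.059 0.076] ztop [0.056 0.073 0.073]
   topslice [ 0.743  -0.0375] [0.7542 0.0588] [0.7476 0.0112 0.0711]
   enc (0.7471133470535278, 0.010633453726768494) 0.04837909713387489
top bowl 
[... 182 characters left out ...]
539126873016357) 0.055599454790353775
side cup 1445 [0.502 0.24  0.012] [0.565 0.304 0.083] ztop [0.06  0.08  0.081]
   topslice [0.5017 0.2397] [0.5651 0.3038] [0.5346 0.2705 0.0793]
   enc (0.5339000225067139, 0.27161890268325806) 0.03277840465307236
side mill 4852 [ 0.496 -0.038  0.012] [0.769 0.112 0.147] ztop [0.095 0.141 0.142]
   topslice [ 0.4999 -0.014 ] [0.6248 0.1115] [0.5584 0.053  0.1406]
   enc (0.5616155862808228, 0.04878127947449684) 0.06329376995563507
side lid 762 [ 0.465 -0.343  0.014] [ 0.574 -0.239  0.059] ztop [0.024 0.054 0.057]
   topslice [ 0.4919 -0.321 ] [ 0.5476 -0.2655] [ 0.5175 -0.2924  0.0555]
   enc (0.5222001671791077, -0.2965686321258545) 0.03441356122493744
```

```bash
cat >> h.py <<'E'
import json,os
def log():
    s=r.get_state(); open("log.txt","a").write(json.dumps([list(s["qpos"]),list(s["ee_pos"]),list(s["tool_rot"])])+"\n"); return s
def goto(P,Rw=None):
    "shift mm and rotvec in tool axes to reach world TCP P, rotation Rw"
    p,R,s=state()
    rv=Ro.from_matrix(R.T@Rw).as_rotvec() if Rw is not None else np.zeros(3)
    return rv.round(3),(R.T@(np.array(P)-p)*1000).round(1)
E
python3 - <<'E'
from h import *
log();p,R,s=state();w=r.camera_params("wrist")
print(R.round(3)); c=-w["R"].T@w["t"]; print("cam in tool",(R.T@(c-p)).round(4),"cam axes in tool\n",(R.T@w["R"].T).round(3),w["fov_y"],w["dist"])
Rw=Ro.from_euler("xyz",[np.pi,0,0]).as_matrix()
print(goto([.5,.05,.42]), goto([.5,.05,.42],Rw))
E
```

```text
[[ 0.961  0.276 -0.   ]
 [ 0.276 -0.961  0.002]
 [ 0.    -0.002 -1.   ]]
cam in tool [ 0.0728  0.001  -0.1724] cam axes in tool
 [[ 0.    -0.966 -0.259]
 [ 1.    -0.     0.001]
 [-0.001 -0.259  0.966]] 58.7219054553831 [-0.06795201  0.          0.          0.          0.        ]
(array([0., 0., 0.]), array([ 494.4, -484.9, -206. ])) (array([-0.002,  0.   ,  0.28 ]), array([ 494.4, -484.9, -206. ]))
```

Run:
```python
from h import *
Rw=Ro.from_euler("xyz",[np.pi,0,0]).as_matrix()
print(goto([.56,-.29,.30],Rw))
```

```text
(array([-0.002,  0.   ,  0.28 ]), array([ 458.1, -141.3,  -86.6]))
```

Call:
play_rows:
  moves:
    - [0,0,0,60,0,-87,1]
    - [0,0,0.28,458,-141,-87,1]
    - [0,0,0.28,458,-141,-87,1]
    - [0,0,0.28,458,-141,-87,1]
    - [0,0,0.28,458,-141,-87,1]
    - [0,0,0.28,458,-141,-87,1]
    - [0,0,0.28,458,-141,-87,1]
    - [0,0,0.28,458,-141,-87,1]
    - [0,0,0.28,458,-141,-87,1]
    - [0,0,0.28,458,-141,-87,1]
    - [0,0,0.28,458,-141,-87,1]
    - [0,0,0.28,458,-141,-87,1]
    - [0,0,0.28,458,-141,-87,1]
    - [0,0,0.28,458,-141,-87,1]
    - [0,0,0.28,458,-141,-87,1]
    - [0,0,0.28,458,-141,-87,1]

```text
t: 1.43
ee_pos: [0.5588, -0.2914, 0.3006]
tool_rot: [3.142, 0.002, -0.001]
ft_force: [-0.5, 0.1, -0.0]
finger_gap: 0.0911
gripper_force: 0.0
```

Run:
```python
from h import *
s=log();p=r.camera_params("wrist");im,d=r.snapshot("wrist")
import pickle;pickle.dump((im,d,p),open("pics/w1.pkl","wb"));cv2.imwrite("pics/w1.png",im)
print(s["ee_pos"],s["tool_rot"],s["qpos"],s["t"])
C=cloud(d,p)
for lo,hi in((.015,.03),(.047,.065)):
    m=(C[...,2]>lo)&(C[...,2]<hi)&(np.hypot(C[...,0]-.52,C[...,1]+.2955)<.08)
    P=C[m]; c,rr=cv2.minEnclosingCircle(P[:,:2].astype(np.float32)); print(len(P),np.median(P[:,2]),c,rr,cv2.minAreaRect(P[:,:2].astype(np.float32)*1000))
print(goto([.59,.047,.35]))
```

```text
[ 0.55876712 -0.29142349  0.30055084] [ 3.14151045e+00  1.52581286e-03 -1.36268948e-03] [-4.98559593e-01  3.74340566e-01  1.26790521e+00 -8.01977862e-04
  1.50064876e+00  1.07365609e+00] 1.4333
4121 0.02362407916941294 (0.5217897295951843, -0.2957264184951782) 0.05487984046339989 ((521.9257202148438, -295.9774475097656), (107.36996459960938, 107.55136108398438), 45.755706787109375)
646 0.05745696600468245 (0.5219862461090088, -0.2957628667354584) 0.03530975058674812 ((521.7134399414062, -295.6238708496094), (70.02191925048828, 14.243032455444336), 41.23288345336914)
(array([0., 0., 0.]), array([  30.6, -338.7,  -49.3]))
```

Call:
play_rows:
  moves:
    - [0,0,0,31,-338,-49,1]
    - [0,0,0,31,-338,-49,1]
    - [0,0,0,31,-338,-49,1]
    - [0,0,0,31,-338,-49,1]
    - [0,0,0,31,-338,-49,1]
    - [0,0,0,31,-338,-49,1]
    - [0,0,0,31,-338,-49,1]
    - [0,0,0,31,-338,-49,1]
    - [0,0,0,31,-338,-49,1]
    - [0,0,0,31,-338,-49,1]
    - [0,0,0,31,-338,-49,1]

```text
t: 2.4
ee_pos: [0.5907, 0.046, 0.3499]
tool_rot: [3.14, 0.0, -0.001]
ft_force: [-0.4, -0.7, -0.1]
finger_gap: 0.0912
gripper_force: 0.0
```

Run:
```python
from h import *
s=log();p=r.camera_params("wrist");im,d=r.snapshot("wrist")
import pickle;pickle.dump((im,d,p),open("pics/w2.pkl","wb"))
print(s["ee_pos"],s["tool_rot"],s["qpos"],s["t"])
C=cloud(d,p)
m=(C[...,2]>.135)&(C[...,2]<.146)&(np.hypot(C[...,0]-.5615,C[...,1]-.047)<.08)
P=C[m];c,rr=cv2.minEnclosingCircle(P[:,:2].astype(np.float32)); print(len(P),np.median(P[:,2]),c,rr)
# rectified top-down map at z=.14, 0.25mm/px ; up=+x, left=+y
c0=np.array([.5615,.047]);g=np.arange(-300,300)*.25e-3
X,Y=np.meshgrid(g,g); W=np.stack([c0[0]-Y,c0[1]-X,np.full_like(X,.14)],-1).reshape(-1,3)
uv=proj(W,p).reshape(600,600,2).astype(np.float32)
cv2.imwrite("pics/w2r.png",cv2.remap(im,uv,None,cv2.INTER_CUBIC))
```

```text
[0.59069021 0.04599543 0.34986321] [ 3.14025051e+00  2.92417168e-04 -8.31884097e-04] [ 5.90484847e-02  3.00586229e-01  1.25784179e+00 -1.32234866e-03
  1.58353683e+00  1.63065990e+00] 2.4
4497 0.14167430179798407 (0.5635604858398438, 0.04719607159495354) 0.06301447004079819
```

View pics/w2r.png

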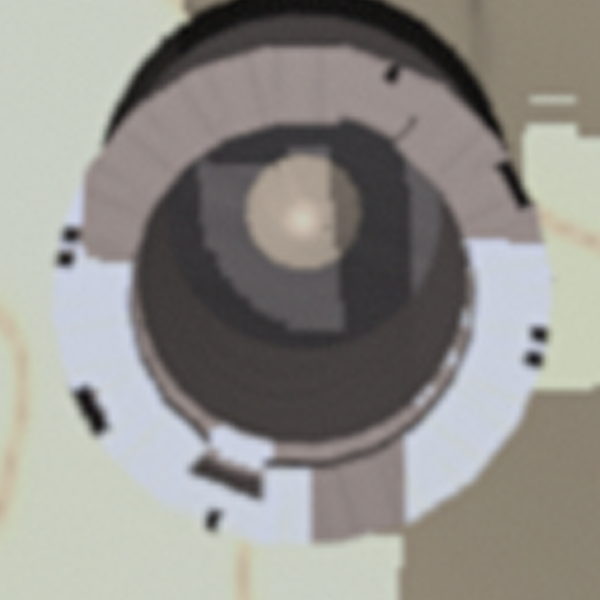

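Rectified wrist view: the thin notch marks are at (392,73) and (213,520), the black half-marks at (514,185) and (91,411), and the ring centre at about (302,297). That puts the notch axis at about -21.8° with the mill centre near (0.562,0.0466). Next I tilt the tool to learn the wrist kinematics.

Call:
play_rows:
  moves:
    - [0.125,0,0,0,-40,0,1]
    - [0.25,0,0,0,-80,0,1]
    - [0.375,0,0,-10,-110,0,1]
    - [0.5,0,0,-20,-130,0,1]
    - [0.5,0,0,-20,-130,0,1]
    - [0.5,0,0,-20,-130,0,1]

```text
t: 2.95
ee_pos: [0.5712, 0.1741, 0.349]
tool_rot: [-2.645, 0.002, -0.004]
ft_force: [0.5, -0.2, -0.3]
finger_gap: 0.091
gripper_force: 0.0
```

Run:
```python
from h import *
s=log(); print(s["qpos"],s["ee_pos"],s["tool_rot"])
```

```text
[0.00496915 0.27122559 1.39865945 0.49839    1.48067368 1.53247883] [0.57116732 0.17413967 0.34895541] [-2.64540146e+00  1.62403316e-03 -4.37276650e-03]
```

Call:
play_rows:
  moves:
    - [0,-0.125,0,0,0,0,1]
    - [0,-0.25,0,0,0,0,1]
    - [0,-0.375,0,0,0,0,1]
    - [0,-0.5,0,0,0,0,1]
    - [0,-0.5,0,0,0,0,1]
    - [0,-0.5,0,0,0,0,1]

```text
t: 3.45
ee_pos: [0.5732, 0.1766, 0.347]
tool_rot: [-2.588, 0.436, 0.253]
ft_force: [-0.1, 0.7, 0.4]
finger_gap: 0.0911
gripper_force: 0.0
```

Run:
```python
from h import *
s=log(); print(s["qpos"],s["ee_pos"],s["tool_rot"],s["t"])
from scipy.optimize import least_squares
D=[json.loads(l) for l in open("log.txt")]
def rot(ax,a):return Ro.from_rotvec(np.array(ax)*a)
def fk(q,L):
    d1,a1,L2,a3,L4,d6,lat,a5=L
    R=rot([0,0,1],q[0]);p=R.apply([a1,lat,d1])
    R=R*rot([0,1,0],q[1]);p=p+R.apply([0,0,L2])
    R=R*rot([0,1,0],q[2]);p=p+R.apply([a3,0,L4])
    R=R*rot([0,0,1],S4*q[3])*rot([0,1,0],q[4]);p=p+R.apply([a5,0,d6])
    R=R*rot([0,0,1],S6*q[5])
    return p,R
for S4 in(1,-1):
  for S6 in(1,):
    def res(x):
        o=[]
        R0=Ro.from_rotvec(x[8:11])
        for q,p,e in D:
            P,R=fk(q,x[:8]);o+=list((P-p)*10)
            o+=list(((R*R0).inv()*Ro.from_euler("xyz",e)).as_rotvec())
        o+=list((x[:8]-X0[:8])*.003)
        return o
    X0=np.r_[.3,0,.35,0,.35,.25,.01,0,0,0,0]
    for k in range(3):
        X0i=X0.copy();X0i[10]=[0,1.57,3.14][k]
        f=least_squares(res,X0i);print(S4,f.cost,f.x.round(4))
```

```text
[0.03323282 0.56853754 1.02173388 0.5088558  2.03822965 1.59553948] [0.57318765 0.17662798 0.34699342] [-2.58759123  0.43646916  0.25331987] 3.45
1 4.3395798775546403e-07 [ 0.1403  0.      0.5918  0.0252  0.417   0.3357  0.0115 -0.      0.
  0.      1.5708]
1 4.339579877554633e-07 [ 0.1403  0.      0.5918  0.0252  0.417   0.3357  0.0115 -0.      0.
  0.      1.5708]
1 4.3395798775546414e-07 [ 0.1403  0.      0.5918  0.0252  0.417   0.3357  0.0115 -0.      0.
  0.      1.5708]
-1 1.3488140191707074 [ 0.4634  0.3044 -0.4208 -0.0492  0.4309 -0.2482  0.0267  0.0192  0.293
  0.2976  1.4764]
-1 1.3488140191611164 [ 0.4634  0.3044 -0.4208 -0.0492  0.4309 -0.2482  0.0267  0.0192  0.293
  0.2976  1.4764]
-1 1.3488140191592883 [ 0.4634  0.3044 -0.4208 -0.0492  0.4309 -0.2482  0.0267  0.0192  0.293
  0.2976  1.4764]
```

```bash
cat > k.py <<'E'
from h import *
from scipy.optimize import least_squares
from scipy.spatial.transform import Slerp
d1,L2,a3,L4,d6,lat=.1403,.5918,.0252,.417,.3357,.0115
lo=np.array([-3.11,-.84,.21,-1.34,.05,-2.56]);hi=np.array([3.11,2.01,2.61,4.49,2.63,2.56])
rv=lambda ax,a:Ro.from_rotvec(np.array(ax)*a)
def fk(q):
    R=rv([0,0,1],q[0]);p=R.apply([0,lat,d1]);R=R*rv([0,1,0],q[1]);p=p+R.apply([0,0,L2])
    R=R*rv([0,1,0],q[2]);p=p+R.apply([a3,0,L4]);R=R*rv([0,0,1],q[3])*rv([0,1,0],q[4]);w=p;p=p+R.apply([0,0,d6])
    return p,R*rv([0,0,1],q[5])*rv([0,0,1],np.pi/2),w
def ik(P,R,q0):
    f=least_squares(lambda q:np.r_[(fk(q)[0]-P)*5,(fk(q)[1].inv()*R).as_rotvec()],np.clip(q0,lo+1e-3,hi-1e-3),bounds=(lo,hi))
    return f.x,f.cost
CUP=np.array([.534,.2705,0]);MILL=np.array([.562,.0466,0]);GZ=.047
def grasp(psi,pit):  # tool heading psi, pitch down; x_t up
    z=np.array([np.cos(psi)*np.cos(pit),np.sin(psi)*np.cos(pit),-np.sin(pit)])
    y=np.cross(z,[0,0,1]);y/=np.linalg.norm(y);x=np.cross(y,z)
    return Ro.from_matrix(np.c_[x,y,z])
def pour(psi,pitp,pitg,roll,rimz,fwd=0):
    R=grasp(psi,pitp)*rv([0,0,1],roll)
    ut=np.array([np.cos(pitg),0,-np.sin(pitg)]); u=R.apply(ut)
    rim=MILL+[0,0,rimz]; g=rim-u*(.08-GZ); return g+R.apply([0,0,.019]),R,u
E
cat > s.py <<'E'
from k import *
q0=r.get_state()["qpos"];out=[]
for pg in (30,):
 for pd in range(-90,136,15):
  Rg=grasp(np.radians(pd),np.radians(pg));P=CUP+[0,0,GZ]+Rg.apply([0,0,.019])
  best=[]
  for q4 in(-1,.8,1.6,2.4,3.2):
   for q6 in(-1.5,0,1.5):
    q,c=ik(P,Rg,[.4,.6,1.6,q4,1.2,q6])
    if c<1e-6 and not any(np.allclose(q,b,atol=.02) for b in best):best.append(q)
  for q in best:
    for pp in range(-90,91,30):
     for pitp in(5,15):
      for sg in(1,-1):
       qq=q;ok=1;mn=9;qs=[]
       for a in np.radians([0,35,70,105,140]):
        Pp,Rp,u=pour(np.radians(pp),np.radians(pitp),np.radians(pg),sg*a,.18);qq,c=ik(Pp,Rp,qq)
        if c>1e-6 or (len(qs)and abs(qq-qs[-1]).max()>1.3):ok=0;break
        qs.append(qq);mn=min(mn,(qq-lo).min(),(hi-qq).min())
       if ok: out.append((mn,pd,pp,pitp,sg,q.round(2),qs[0].round(2),qs[-1].round(2),np.degrees(np.arccos(u[2])).round(),np.abs(q-qs[0]).max().round(2)))
out.sort(key=lambda o:-(min(o[0],.4)-.1*o[-1]))
for o in out[:14]:print(*o)
E
time timeout 500 python3 s.py
```

```text
0.7563735215380083 105 90 15 1 [-0.01  0.75  1.83  1.06  1.27 -1.  ] [-0.44  0.72  1.79  1.07  1.6  -1.01] [-0.43  0.63  1.83  1.07  1.63  1.48] 121.0 0.43
0.7460332528170215 105 90 5 1 [-0.01  0.75  1.83  1.06  1.27 -1.  ] [-0.44  0.81  1.8   1.14  1.71 -1.09] [-0.45  0.71  1.84  1.14  1.74  1.41] 128.0 0.45
0.7563735215380081 120 90 15 1 [ 0.03  0.81  1.65  0.88  1.44 -0.98] [-0.44  0.72  1.79  1.07  1.6  -1.01] [-0.43  0.63  1.83  1.07  1.63  1.48] 121.0 0.47
0.746033252817512 120 90 5 1 [ 0.03  0.81  1.65  0.88  1.44 -0.98] [-0.44  0.81  1.8   1.14  1.71 -1.09] [-0.45  0.71  1.84  1.14  1.74  1.41] 128.0 0.48
0.7563735215380076 90 90 15 1 [-0.03  0.7   2.01  1.31  1.11 -1.08] [-0.44  0.72  1.79  1.07  1.6  -1.01] [-0.43  0.63  1.83  1.07  1.63  1.48] 121.0 0.49
0.7460332528176199 135 90 5 1 [ 0.09  0.88  1.48  0.73  1.61 -1.  ] [-0.44  0.81  1.8   1.14  1.71 -1.09] [-0.45  0.71  1.84  1.14  1.74  1.41] 128.0 0.53
0.7563735215380081 135 90 15 1 [ 0.09  0.88  1.48  0.73  1.61 -1.  ] [-0.44  0.72  1.79  1.07  1.6  -1.01] [-0.43  0.63  1.83  1.07  1.63  1.48] 121.0 0.53
0.39086034023
[... 408 characters left out ...]
47  0.49  2.18  1.5   1.31  1.36] 121.0 0.49
0.7563735215380076 75 90 15 1 [-0.01  0.65  2.18  1.63  1.   -1.21] [-0.44  0.72  1.79  1.07  1.6  -1.01] [-0.43  0.63  1.83  1.07  1.63  1.48] 121.0 0.6
0.7460332528180982 90 90 5 1 [-0.03  0.7   2.01  1.31  1.11 -1.08] [-0.44  0.81  1.8   1.14  1.71 -1.09] [-0.45  0.71  1.84  1.14  1.74  1.41] 128.0 0.6
0.390860340236479 60 60 15 1 [ 0.05  0.63  2.33  2.05  0.95 -1.38] [-0.5   0.6   2.17  1.5   1.32 -1.19] [-0.47  0.49  2.18  1.5   1.31  1.36] 121.0 0.55
0.7460332528171099 75 90 5 1 [-0.01  0.65  2.18  1.63  1.   -1.21] [-0.44  0.81  1.8   1.14  1.71 -1.09] [-0.45  0.71  1.84  1.14  1.74  1.41] 128.0 0.71
real	1m2.170s
user	1m2.088s
sys	0m0.261s
```

```bash
sed -i 's/for pg in (30,)/for pg in (25,32)/; s/range(-90,136,15)/(-110,-90,-70,25,35,45)/; s/range(-90,91,30)/(-110,-90,-60,60,75,90)/; s/in(5,15)/in(8,)/; s/0,35,70,105,140/0,40,80,120,160/; s/out.append((mn,/out.append((mn,pg,/' s.py
sed -i 's/^for o in out\[:14\].*/import itertools\nfor k,g in itertools.groupby(sorted(out,key=lambda o:(o[1],o[2])),lambda o:o[1:3]):\n  g=sorted(g,key=lambda o:-(min(o[0],.4)-.1*o[-1]))\n  for o in g[:3]:print(*o)/' s.py
time timeout 570 python3 s.py
```

```text
0.41681494824178333 25 -110 -110 8 1 [ 0.69  1.03  1.16 -0.52  1.97 -2.03] [ 0.45  0.91  1.45 -0.86  1.99 -2.14] [ 0.43  0.84  1.42 -0.91  2.03  0.56] 142.0 0.34
0.7466192077495111 25 -110 90 8 1 [ 0.69  1.03  1.16 -0.52  1.97 -2.03] [-0.45  0.78  1.8   1.12  1.68 -1.07] [-0.44  0.69  1.81  1.13  1.72  1.8 ] 142.0 1.63
0.5564219326336115 25 -110 75 8 1 [ 0.69  1.03  1.16 -0.52  1.97 -2.03] [-0.49  0.73  1.99  1.3   1.54 -1.16] [-0.48  0.62  2.    1.31  1.56  1.74] 142.0 1.82
0.41681494822787934 25 -90 -110 8 1 [ 0.79  0.95  1.36 -0.7   1.76 -2.12] [ 0.45  0.91  1.45 -0.86  1.99 -2.14] [ 0.43  0.84  1.42 -0.91  2.03  0.56] 142.0 0.34
0.7466192077495113 25 -90 90 8 1 [ 0.79  0.95  1.36 -0.7   1.76 -2.12] [-0.45  0.78  1.8   1.12  1.68 -1.07] [-0.44  0.69  1.81  1.13  1.72  1.8 ] 142.0 1.82
0.2512566260987763 25 -90 -90 8 1 [ 0.79  0.95  1.36 -0.7   1.76 -2.12] [ 0.54  0.82  1.68 -1.05  1.76 -2.12] [ 0.52  0.75  1.65 -1.08  1.81  0.57] 142.0 0.34
0.41681494875810143 25 -70 -110 8 1 [ 0.88  0.87  1.59 -0.9   1.53 -2.14] [ 0.45  0.91  1.45 -0.86  1.99 -2.14] [ 0.43  0.84  1.42 -0.91  2.03
[... 3619 characters left out ...]
  1.55  1.43  1.63] 136.0 1.29
0.7470579091730523 32 35 90 8 1 [ 0.32  0.59  2.48  2.84  0.94 -1.54] [-0.44  0.78  1.8   1.12  1.68 -1.07] [-0.44  0.69  1.81  1.13  1.71  1.8 ] 136.0 1.72
0.5590366481688607 32 45 75 8 1 [ 0.2   0.59  2.43  2.51  0.92 -1.49] [-0.49  0.72  1.99  1.31  1.54 -1.15] [-0.48  0.62  2.    1.32  1.56  1.73] 136.0 1.2
0.3730053772739712 32 45 60 8 1 [ 0.2   0.59  2.43  2.51  0.92 -1.49] [-0.5   0.68  2.18  1.55  1.43 -1.28] [-0.49  0.56  2.18  1.55  1.43  1.63] 136.0 0.96
0.7470579091730527 32 45 90 8 1 [ 0.2   0.59  2.43  2.51  0.92 -1.49] [-0.44  0.78  1.8   1.12  1.68 -1.07] [-0.44  0.69  1.81  1.13  1.71  1.8 ] 136.0 1.39
real	0m32.992s
user	0m32.795s
sys	0m0.355s
```

```bash
cat > path.py <<'E'
from k import *
pg=np.radians(32);ph=np.radians(-105)
q=r.get_state()["qpos"];p0,R0,_=fk(q)
Rg=grasp(ph,pg);G=CUP+[0,0,GZ]+Rg.apply([0,0,.019])
E
python3 - <<'E'
from path import *
z=np.load("pics/top0.npz");C=cloud(z["d"],r.camera_params("top"))
m=(C[...,1]>.33)&(C[...,2]>.015)&(C[...,1]<.9);T=C[m];print("tray",T.min(0),T.max(0),[T[(T[:,1]<b)][:,2].max() for b in(.38,.42,.46,.5,.6)])
print(Rg.as_matrix().round(3),G)
# path: current -> A (back off 110mm along tool & up) -> G
A=G-Rg.apply([0,0,.14])+[0,0,.05]
rot=(R0.inv()*Rg).as_rotvec();print("turn",rot.round(3),np.degrees(np.linalg.norm(rot)),"shift A",(R0.inv().apply(A-p0)*1000).round())
n=int(np.degrees(np.linalg.norm(rot))/7)+1
for i in range(0,n+1,3):
    f=i/n;qq,c=ik(p0+(A-p0)*f,R0*Ro.from_rotvec(rot*f),q);q=qq;print(q.round(2),c<1e-6)
qq,c=ik(G,Rg,q);print(qq.round(2),c)
E
```

```text
Traceback (most recent call last):
ValueError: zero-size array to reduction operation maximum which has no identity
```

Run:
```python
from path import *
z=np.load("pics/top0.npz");C=cloud(z["d"],r.camera_params("top"))
m=(C[...,1]>.33)&(C[...,2]>.015)&(C[...,1]<.9);T=C[m];print("tray",T.min(0),T.max(0),[T[(T[:,1]<b)][:,2].max(initial=0) for b in(.38,.42,.46,.5,.6)])
print(Rg.as_matrix().round(3),G)
A=G-Rg.apply([0,0,.14])+[0,0,.05]
rot=(R0.inv()*Rg).as_rotvec();print("turn",rot.round(3),np.degrees(np.linalg.norm(rot)),"shift A",(R0.inv().apply(A-p0)*1000).round())
n=int(np.degrees(np.linalg.norm(rot))/7)+1
for i in range(0,n+1,3):
    f=i/n;qq,c=ik(p0+(A-p0)*f,R0*Ro.from_rotvec(rot*f),q);q=qq;print(q.round(2),c<1e-6)
qq,c=ik(G,Rg,q);print(qq.round(2),c)
```

```text
tray [0.04548392 0.43287237 0.01500208] [0.59155755 0.77141142 0.1080611 ] [np.float64(0.0), np.float64(0.0), np.float64(0.07333208542393228), np.float64(0.07333208542393228), np.float64(0.07333208542393228)]
[[-0.137 -0.966 -0.219]
 [-0.512  0.259 -0.819]
 [ 0.848 -0.    -0.53 ]] [0.52982967 0.25493612 0.03693153]
turn [-0.902  1.457  1.877] 145.59628050171935 shift A [111. -81. 230.]
[0.03 0.57 1.02 0.51 2.04 1.6 ] True
[0.13 0.46 1.16 0.37 1.78 1.89] True
[0.27 0.41 1.25 0.18 1.59 2.26] True
[0.4  0.41 1.29 0.   1.5  2.56] False
[ 0.44  0.45  1.29 -0.05  1.49  2.56] False
[ 0.51  0.56  1.17 -0.17  1.62  2.56] False
[ 0.74  1.28  0.21 -1.22  2.63  2.56] False
[ 0.77  1.35  0.21 -1.34  2.63  2.56] False
[ 0.65  1.53  0.21 -1.34  2.63  2.56] 0.7537146052449344
```

```bash
cat >> path.py <<'E'
def chk(p0,R0,P,R,q,v=True):
    rot=(R0.inv()*R).as_rotvec();sh=R0.inv().apply(P-p0)*1000
    n=int(max(np.degrees(np.linalg.norm(rot))/7.16,np.linalg.norm(sh)/41.7))+1
    print("turn",rot.round(3),"shift",sh.round(),"rows",n)
    bad=0
    for i in range(n+1):
        f=i/n;q,c=ik(p0+(P-p0)*f,R0*Ro.from_rotvec(rot*f),q);bad+=c>1e-6
        if i%5==0 or i==n:print("  ",q.round(2),(p0+(P-p0)*f).round(3),"BAD" if c>1e-6 else "")
    return q
E
python3 - <<'E'
from path import *
A=G-Rg.apply([0,0,.14])+[0,0,.05]
qA,c=ik(A,Rg,[.78,.8,1.4,-.6,1.7,-2.14]);print("qA",qA.round(2),c)
qm=q+(qA-q)*.5
P1,R1,_=fk(qm);P1=(p0+A)/2+[0,0,.05]
q1=chk(p0,R0,P1,R1,q);q2=chk(P1,R1,A,Rg,q1);chk(A,Rg,G,Rg,q2)
E
```

```text
qA [ 0.78  1.01  0.77 -0.56  2.22 -2.23] 1.6908930295531519e-18
turn [-0.2   -0.803 -1.85 ] shift [ 35. -64.  77.] rows 17
   [0.03 0.57 1.02 0.51 2.04 1.6 ] [0.573 0.177 0.347] 
   [0.14 0.7  0.86 0.45 2.24 1.11] [0.571 0.205 0.334] 
   [0.26 0.79 0.72 0.3  2.37 0.56] [0.569 0.233 0.322] 
   [ 0.39  0.81  0.68  0.07  2.38 -0.05] [0.568 0.262 0.309] 
   [ 0.43  0.79  0.69 -0.01  2.33 -0.29] [0.567 0.273 0.304] 
turn [ 0.81  -0.159 -1.807] shift [ 55. 137.  89.] rows 16
   [ 0.43  0.79  0.69 -0.01  2.33 -0.29] [0.567 0.273 0.304] 
   [ 0.53  0.94  0.6  -0.17  2.46 -0.9 ] [0.565 0.303 0.259] 
   [ 0.65  1.02  0.61 -0.4   2.44 -1.56] [0.563 0.333 0.215] 
   [ 0.76  1.02  0.74 -0.55  2.27 -2.13] [0.561 0.364 0.17 ] 
   [ 0.78  1.01  0.77 -0.56  2.22 -2.23] [0.561 0.37  0.161] 
turn [0. 0. 0.] shift [-42.  -0. 166.] rows 5
   [ 0.78  1.01  0.77 -0.56  2.22 -2.23] [0.561 0.37  0.161] 
   [ 0.71  0.95  1.25 -0.52  1.82 -2.06] [0.53  0.255 0.037]
```

Call:
play_rows:
  moves:
    - [-0.2,-0.8,-1.85,35,-64,77,1]
    - [-0.2,-0.8,-1.85,35,-64,77,1]
    - [-0.2,-0.8,-1.85,35,-64,77,1]
    - [-0.2,-0.8,-1.85,35,-64,77,1]
    - [-0.2,-0.8,-1.85,35,-64,77,1]
    - [-0.2,-0.8,-1.85,35,-64,77,1]
    - [-0.2,-0.8,-1.85,35,-64,77,1]
    - [-0.2,-0.8,-1.85,35,-64,77,1]
    - [-0.2,-0.8,-1.85,35,-64,77,1]
    - [-0.2,-0.8,-1.85,35,-64,77,1]
    - [-0.2,-0.8,-1.85,35,-64,77,1]
    - [-0.2,-0.8,-1.85,35,-64,77,1]
    - [-0.2,-0.8,-1.85,35,-64,77,1]
    - [-0.2,-0.8,-1.85,35,-64,77,1]
    - [-0.2,-0.8,-1.85,35,-64,77,1]
    - [-0.2,-0.8,-1.85,35,-64,77,1]
    - [-0.2,-0.8,-1.85,35,-64,77,1]
    - [-0.2,-0.8,-1.85,35,-64,77,1]

```text
t: 4.95
ee_pos: [0.564, 0.2738, 0.3106]
tool_rot: [-2.498, -0.17, 2.235]
ft_force: [0.3, -0.1, 0.1]
finger_gap: 0.0912
gripper_force: 0.0
```

Run:
```python
from path import *
log();print(q.round(3),p0,r.get_state()["ee_pos"])
A=G-Rg.apply([0,0,.14])+[0,0,.05]
chk(p0,R0,A,Rg,q)
```

```text
[ 0.436  0.779  0.698 -0.006  2.327 -0.287] [0.5639949  0.27383026 0.31058368] [0.56401603 0.27384027 0.31061364]
turn [ 0.816 -0.147 -1.809] shift [ 51. 141.  94.] rows 16
   [ 0.44  0.78  0.7  -0.01  2.33 -0.29] [0.564 0.274 0.311] 
   [ 0.53  0.93  0.61 -0.17  2.46 -0.9 ] [0.563 0.304 0.264] 
   [ 0.65  1.02  0.62 -0.4   2.44 -1.56] [0.562 0.334 0.217] 
   [ 0.76  1.02  0.74 -0.55  2.27 -2.13] [0.561 0.364 0.17 ] 
   [ 0.78  1.01  0.77 -0.56  2.22 -2.23] [0.561 0.37  0.161]
```

Call:
play_rows:
  moves:
    - [0.816,-0.147,-1.81,51,141,94,1]
    - [0.816,-0.147,-1.81,51,141,94,1]
    - [0.816,-0.147,-1.81,51,141,94,1]
    - [0.816,-0.147,-1.81,51,141,94,1]
    - [0.816,-0.147,-1.81,51,141,94,1]
    - [0.816,-0.147,-1.81,51,141,94,1]
    - [0.816,-0.147,-1.81,51,141,94,1]
    - [0.816,-0.147,-1.81,51,141,94,1]
    - [0.816,-0.147,-1.81,51,141,94,1]
    - [0.816,-0.147,-1.81,51,141,94,1]
    - [0.816,-0.147,-1.81,51,141,94,1]
    - [0.816,-0.147,-1.81,51,141,94,1]
    - [0.816,-0.147,-1.81,51,141,94,1]
    - [0.816,-0.147,-1.81,51,141,94,1]
    - [0.816,-0.147,-1.81,51,141,94,1]
    - [0.816,-0.147,-1.81,51,141,94,1]
    - [0.816,-0.147,-1.81,51,141,94,1]
    - [0.816,-0.147,-1.81,51,141,94,1]
    - [0.816,-0.147,-1.81,51,141,94,1]

```text
t: 6.53
ee_pos: [0.5612, 0.3686, 0.1586]
tool_rot: [3.134, -1.014, -1.83]
ft_force: [1.0, 0.6, 1.1]
finger_gap: 0.0912
gripper_force: 0.0
```

Run:
```python
from path import *
print(q.round(3),p0)
p=r.camera_params("wrist");im,d=r.snapshot("wrist")
C=cloud(d,p);m=(C[...,2]>.072)&(C[...,2]<.09)&(np.hypot(C[...,0]-.534,C[...,1]-.27)<.06)&(d>0)
P=C[m];print(len(P),cv2.minEnclosingCircle(P[:,:2].astype(np.float32)),P[:,2].max())
cv2.imwrite("pics/w3.png",im)
chk(p0,R0,G,Rg,q)
```

```text
[ 0.778  1.018  0.772 -0.562  2.217 -2.235] [0.56122333 0.36855721 0.15860396]
1370 ((0.5355384349822998, 0.2705373167991638), 0.03240710869431496) 0.08353746176680081
turn [ 0.005 -0.002  0.002] shift [-41.  -0. 164.] rows 5
   [ 0.78  1.02  0.77 -0.56  2.22 -2.24] [0.561 0.369 0.159] 
   [ 0.71  0.95  1.25 -0.52  1.82 -2.06] [0.53  0.255 0.037]
```

View pics/w3.png

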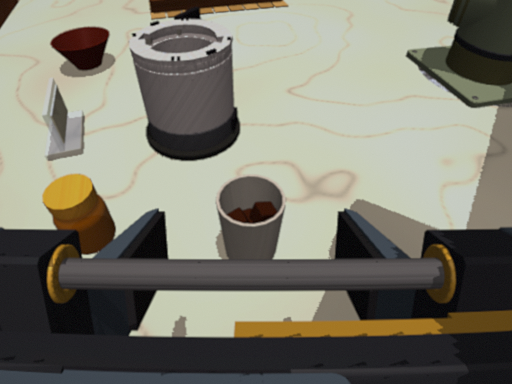

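The wrist view shows the cup at (250,215) between the open fingers, with the jar clear at left (75,210). I'll approach and close.

Call:
play_rows:
  moves:
    - [0,0,0,-20,0,20,1]
    - [0,0,0,-41,0,45,1]
    - [0,0,0,-41,0,80,1]
    - [0,0,0,-41,0,115,1]
    - [0,0,0,-41,0,145,1]
    - [0,0,0,-41,0,164,1]
    - [0,0,0,-41,0,164,1]
    - [0,0,0,-41,0,164,0.6]
    - [0,0,0,-41,0,164,0.5]
    - [0,0,0,-41,0,164,0.5]
    - [0,0,0,-41,0,164,0.5]
    - [0,0,0,-41,0,164,0.5]
    - [0,0,0,-41,0,164,0.5]
  newtons: 25

```text
t: 7.67
ee_pos: [0.5299, 0.2563, 0.0367]
tool_rot: [3.131, -1.015, -1.823]
ft_force: [2.4, 0.3, 2.2]
finger_gap: 0.0616
gripper_force: 24.9
```

```bash
cat > pour.py <<'E'
from path import *
def row(p0,R0,P,R):
    return (R0.inv()*R).as_rotvec().round(3),(R0.inv().apply(P-p0)*1000).round(0)
def pp(pit,roll,rimz,fwd=.006):
    P,R,u=pour(np.radians(-105),np.radians(pit),pg,np.radians(roll),rimz)
    h=np.array([u[0],u[1],0]);h/=np.linalg.norm(h);return P+h*fwd,R,u
E
python3 - <<'E'
from pour import *
print(r.get_state()["gripper_force"])
L=p0+[0,0,.15];q1=chk(p0,R0,L,R0,q)
P1,R1,u=pp(32,70,.27);print(u);q1=chk(L,R0,P1,R1,q1)
P2,R2,u=pp(32,135,.26);print(u);q2=chk(P1,R1,P2,R2,q1)
P3,R3,u=pp(32,135,.20);q3=chk(P2,R2,P3,R3,q2)
P4,R4,u=pp(5,165,.187);print(u);q4=chk(P3,R3,P4,R4,q3)
E
```

```text
24.905636626281193
turn [0. 0. 0.] shift [127.   1. -79.] rows 4
   [ 0.71  0.96  1.25 -0.52  1.83 -2.07] [0.53  0.256 0.037] 
   [ 0.71  0.81  1.15 -0.56  2.03 -2.2 ] [0.53  0.256 0.187] 
[-0.69321939  0.49187273  0.52679038]
turn [ 1.000e-03 -4.000e-03  1.227e+00] shift [ 163. -106.  155.] rows 10
   [ 0.71  0.81  1.15 -0.56  2.03 -2.2 ] [0.53  0.256 0.187] 
   [ 0.57  0.7   1.3  -0.66  1.92 -1.67] [0.553 0.137 0.215] 
   [ 0.41  0.62  1.39 -0.76  1.82 -1.17] [0.576 0.018 0.243] 
[-0.38066975  0.89623164 -0.22772657]
turn [0.    0.    1.134] shift [ 11. -17.   3.] rows 10
   [ 0.41  0.62  1.39 -0.76  1.82 -1.17] [0.576 0.018 0.243] 
   [ 0.4   0.61  1.39 -0.76  1.83 -0.61] [0.572 0.013 0.25 ] 
   [ 0.4   0.59  1.4  -0.77  1.83 -0.05] [0.568 0.007 0.257] 
turn [0. 0. 0.] shift [36. 36. 32.] rows 2
   [ 0.4   0.59  1.4  -0.77  1.83 -0.05] [0.568 0.007 0.257] 
   [ 0.4   0.65  1.47 -0.75  1.74  0.03] [0.568 0.007 0.197] 
[-0.05690267  0.63568444 -0.76984893]
turn [ 0.238 -0.413  0.514] shift [  1. -14. -10.] rows 6
   [ 0.4   0.65  1.47 -0.75  1.74  0.03] [0.568 0.007 0.197] 
   [ 0.46  0.79  1.49 -0.94  1.96  0.55] [0.56  0.012 0.209] 
   [ 0.46  0.83  1.48 -0.97  2.02  0.65] [0.558 0.013 0.211]
```

Call:
play_rows:
  moves:
    - [0,0,0,10,0,-6,0.5]
    - [0,0,0,30,0,-19,0.5]
    - [0,0,0,55,0,-34,0.5]
    - [0,0,0,80,0,-50,0.5]
    - [0,0,0,105,0,-65,0.5]
    - [0,0,0,127,1,-79,0.5]
    - [0,0,0.123,143,-10,-64,0.5]
    - [0,0,0.245,160,-20,-48,0.5]
    - [0,0,0.368,176,-31,-33,0.5]
    - [0,0,0.491,192,-41,-17,0.5]
    - [0,0,0.613,208,-52,-2,0.5]
    - [0,0,0.736,225,-63,14,0.5]
    - [0,0,0.859,241,-73,29,0.5]
    - [0,0,0.981,257,-84,45,0.5]
    - [0,0,1.104,274,-94,60,0.5]
    - [0,0,1.227,290,-105,76,0.5]
    - [0,0,1.227,290,-105,76,0.5]

```text
t: 9.08
ee_pos: [0.5755, 0.0145, 0.244]
tool_rot: [-2.153, -0.293, 3.06]
ft_force: [-0.1, 0.3, -2.0]
finger_gap: 0.0614
gripper_force: 24.9
```

Run:
```python
from pour import *
s=r.get_state();print(s["gripper_force"],s["finger_gap"],p0,s["t"],s["ft_force"])
P2,R2,u=pp(32,135,.26);q2=chk(p0,R0,P2,R2,q)
P3,R3,u=pp(32,135,.20);print(row(p0,R0,P3,R3))
im,d=r.snapshot("side");cv2.imwrite("pics/s2.png",im[100:340,100:420])
```

```text
24.9212776463537 0.06144091547759233 [0.57548103 0.01451866 0.24396006] 9.0833 [-0.08944363  0.33921746 -2.0093536 ]
turn [-0.005 -0.006  1.128] shift [ 10. -14.   1.] rows 10
   [ 0.4   0.62  1.38 -0.76  1.83 -1.17] [0.575 0.015 0.244] 
   [ 0.4   0.61  1.39 -0.76  1.83 -0.61] [0.572 0.011 0.251] 
   [ 0.4   0.59  1.4  -0.77  1.83 -0.05] [0.568 0.007 0.257] 
(array([-0.005, -0.006,  1.128]), array([-7., 34., 32.]))
```

View pics/s2.png

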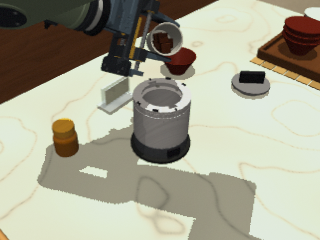

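The side crop shows the cup at (165,40), tilted above the mill with the chunks still inside. I'll continue rolling, then lower.

Call:
play_rows:
  moves:
    - [0,0,0.12,1,-1,0,0.5]
    - [0,0,0.24,2,-3,0,0.5]
    - [0,0,0.36,3,-4,0,0.5]
    - [0,0,0.48,4,-6,0,0.5]
    - [-0.003,-0.003,0.6,5,-7,0,0.5]
    - [-0.003,-0.003,0.72,6,-9,0,0.5]
    - [-0.003,-0.003,0.84,7,-10,1,0.5]
    - [-0.005,-0.005,0.96,8,-12,1,0.5]
    - [-0.005,-0.006,1.06,5,4,12,0.5]
    - [-0.005,-0.006,1.128,-2,20,22,0.5]
    - [-0.005,-0.006,1.128,-7,34,32,0.5]
    - [-0.005,-0.006,1.128,-7,34,32,0.5]

```text
t: 10.13
ee_pos: [0.5667, 0.0116, 0.1924]
tool_rot: [-2.285, 0.633, 2.405]
ft_force: [-0.5, -0.7, -1.9]
finger_gap: 0.0617
gripper_force: 24.9
```

Run:
```python
from pour import *
s=r.get_state();print(s["gripper_force"],p0,s["ft_force"],s["t"])
P3,R3,u=pp(32,135,.20);print(np.linalg.norm(P3-p0))
P4,R4,u=pp(5,165,.187);
rot=(R0.inv()*R4).as_rotvec();a=P3+R3.apply([0,0,-.019])-0
for f in np.arange(1,8)/7:
    R=R3*Ro.from_rotvec((R3.inv()*R4).as_rotvec()*f)
    ut=np.array([np.cos(pg),0,-np.sin(pg)]);u=R.apply(ut);h=np.array([u[0],u[1],0]);h/=np.linalg.norm(h)
    P=MILL+[0,0,.20-.013*f]-u*.033+R.apply([0,0,.019])+h*.006
    print(*row(p0,R0,P,R),np.degrees(np.arccos(u[2])).round())
```

```text
24.869555582481553 [0.56665118 0.01155831 0.19241693] [-0.54441467 -0.69889319 -1.93709697] 10.1333
0.006940910321604895
[ 0.032 -0.058  0.088] [-7. -5. -0.] 109.0
[ 0.067 -0.117  0.161] [-8. -7. -1.] 114.0
[ 0.101 -0.175  0.235] [-8. -9. -2.] 119.0
[ 0.136 -0.234  0.308] [ -8. -11.  -4.] 125.0
[ 0.17  -0.293  0.381] [ -7. -13.  -6.] 130.0
[ 0.205 -0.351  0.455] [ -6. -15.  -7.] 135.0
[ 0.24  -0.41   0.528] [ -5. -17.  -9.] 140.0
```

Call:
play_rows:
  moves:
    - [0.032,-0.058,0.088,-7,-5,0,0.5]
    - [0.067,-0.117,0.161,-8,-7,-1,0.5]
    - [0.1,-0.175,0.235,-8,-9,-2,0.5]
    - [0.136,-0.234,0.308,-8,-11,-4,0.5]
    - [0.17,-0.293,0.38,-7,-13,-6,0.5]
    - [0.205,-0.351,0.455,-6,-15,-7,0.5]
    - [0.24,-0.41,0.528,-5,-17,-9,0.5]
    - [0.24,-0.41,0.528,-5,-17,-9,0.5]
    - [0.24,-0.41,0.528,-5,-17,-9,0.5]
    - [0.24,-0.41,0.528,-5,-17,-9,0.5]
    - [0.24,-0.41,0.528,-5,-17,-9,0.5]
    - [0.24,-0.41,0.528,-5,-17,-9,0.5]
    - [0.24,-0.41,0.528,-5,-17,-9,0.5]
    - [0.24,-0.41,0.528,-5,-17,-9,0.5]

```text
t: 11.3
ee_pos: [0.5599, 0.0121, 0.2145]
tool_rot: [-1.914, 1.302, 2.547]
ft_force: [0.1, -0.5, -1.3]
finger_gap: 0.0618
gripper_force: 24.9
```

Run:
```python
from pour import *
s=r.get_state();print(s["gripper_force"],s["finger_gap"],p0,s["ft_force"],s["t"])
P4,R4,u=pp(5,165,.187);print(P4-p0,(R0.inv()*R4).as_rotvec())
im,d=r.snapshot("side");cv2.imwrite("pics/s3.png",cv2.resize(im[120:280,150:350],None,fx=3,fy=3))
# back: raise
P,R,u=pp(32,135,.25);chk(p0,R0,P,R,q)
```

```text
24.872219289754867 0.061772264056605755 [0.55991613 0.01209193 0.21449733] [ 0.13484524 -0.51349598 -1.30678934] 11.3
[-0.00147214  0.00122383 -0.00374828] [-0.00039632 -0.00254634 -0.00803071]
turn [-0.236  0.411 -0.522] shift [-34.   1.  -0.] rows 6
   [ 0.46  0.83  1.48 -0.97  2.02  0.65] [0.56  0.012 0.214] 
   [ 0.42  0.63  1.44 -0.81  1.83  0.08] [0.567 0.008 0.242] 
   [ 0.4   0.6   1.41 -0.76  1.81 -0.04] [0.568 0.007 0.247]
```

View pics/s3.png

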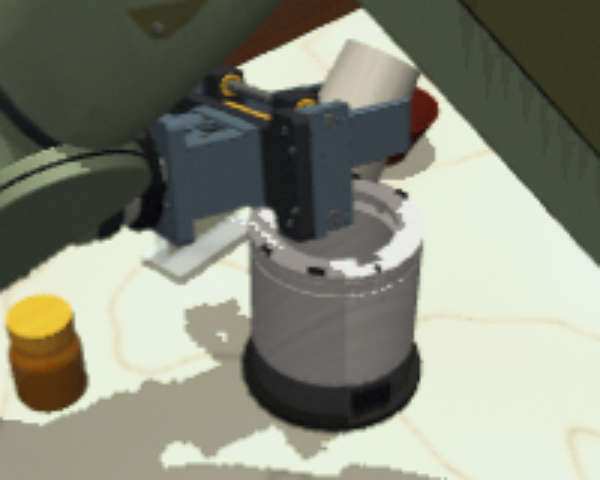

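The side crop shows the inverted cup at (370,100) over the mill, with nothing spilled on the counter. The load also dropped by about 0.6 N, which is all six chunks. Backing out now.

Call:
play_rows:
  moves:
    - [0,0,0,-14,0,0,0.5]
    - [0,0,0,-28,0,0,0.5]
    - [-0.04,0.07,-0.1,-34,0,0,0.5]
    - [-0.08,0.14,-0.19,-34,0,0,0.5]
    - [-0.12,0.21,-0.28,-34,0,0,0.5]
    - [-0.16,0.28,-0.36,-34,0,0,0.5]
    - [-0.2,0.35,-0.44,-34,1,0,0.5]
    - [-0.236,0.41,-0.522,-34,1,0,0.5]
    - [-0.236,0.41,-0.522,-34,1,0,0.5]

```text
t: 12.1
ee_pos: [0.5689, 0.0059, 0.2498]
tool_rot: [-2.299, 0.646, 2.389]
ft_force: [0.0, 0.3, -0.8]
finger_gap: 0.0616
gripper_force: 24.9
```

Run:
```python
from pour import *
s=r.get_state();print(s["gripper_force"],s["finger_gap"],p0,s["ft_force"],s["t"])
P1,R1,u=pp(32,70,.27);q1=chk(p0,R0,P1,R1,q)
Rb=grasp(np.radians(-105),pg)
L=np.array([.530,.256,.187]);q1=chk(P1,R1,L,Rb,q1)
print("from start",row(p0,R0,L,Rb))
```

```text
24.883746206760406 0.061558567492227864 [0.56889254 0.00582586 0.24973985] [ 0.02615586  0.27238946 -0.82789855] 12.1
turn [ 2.000e-03  1.000e-03 -1.139e+00] shift [ 7. 12. -8.] rows 10
   [ 0.4   0.6   1.41 -0.76  1.81 -0.04] [0.569 0.006 0.25 ] 
   [ 0.4   0.61  1.4  -0.76  1.82 -0.61] [0.572 0.012 0.246] 
   [ 0.41  0.62  1.39 -0.76  1.82 -1.17] [0.576 0.018 0.243] 
turn [-0.     0.    -1.222] shift [  44.  189. -155.] rows 10
   [ 0.41  0.62  1.39 -0.76  1.82 -1.17] [0.576 0.018 0.243] 
   [ 0.57  0.7   1.3  -0.66  1.92 -1.67] [0.553 0.137 0.215] 
   [ 0.71  0.81  1.16 -0.56  2.03 -2.19] [0.53  0.256 0.187] 
from start (array([ 2.00e-03,  3.00e-03, -2.36e+00]), array([ 197.,   52., -163.]))
```

Call:
play_rows:
  moves:
    - [0,0,-0.12,-5,2,-5,0.5]
    - [0,0,-0.24,-5,3,-6,0.5]
    - [0,0,-0.36,-4,5,-6,0.5]
    - [0,0,-0.48,-3,6,-7,0.5]
    - [0,0,-0.6,-2,8,-7,0.5]
    - [0,0,-0.72,0,9,-7,0.5]
    - [0,0,-0.84,2,10,-7,0.5]
    - [0,0,-0.96,4,11,-8,0.5]
    - [0,0,-1.08,10,12,-8,0.5]
    - [0,0,-1.2,26,16,-24,0.5]
    - [0,0,-1.32,45,20,-40,0.5]
    - [0,0,-1.44,64,24,-55,0.5]
    - [0,0,-1.56,83,28,-70,0.5]
    - [0,0,-1.68,102,32,-86,0.5]
    - [0,0,-1.8,121,36,-102,0.5]
    - [0,0,-1.92,140,40,-117,0.5]
    - [0.002,0.003,-2.04,159,44,-133,0.5]
    - [0.002,0.003,-2.16,178,48,-148,0.5]
    - [0.002,0.003,-2.28,197,52,-163,0.5]
    - [0.002,0.003,-2.36,197,52,-163,0.5]

```text
t: 13.77
ee_pos: [0.5276, 0.2607, 0.18]
tool_rot: [3.123, -1.02, -1.809]
ft_force: [-0.8, -0.2, -0.7]
finger_gap: 0.0615
gripper_force: 25.0
```

Run:
```python
from pour import *
s=r.get_state();print(s["gripper_force"],s["finger_gap"],p0,s["ft_force"],s["t"])
p=r.camera_params("top");im,d=r.snapshot("top");C=cloud(d,p)
c=proj([[.562,.0466,.06]],p)[0].astype(int);cr=im[c[1]-30:c[1]+40,c[0]-40:c[0]+40];cv2.imwrite("pics/t3.png",cv2.resize(cr,None,fx=7,fy=7,interpolation=cv2.INTER_CUBIC))
Rb=grasp(np.radians(-105),pg)
chk(p0,R0,np.array([.530,.256,.038]),Rb,q)
# cup axis estimate: expected up dir
```

```text
24.95274595770752 0.061522207937176776 [0.52757394 0.26071664 0.17997558] [-0.77780762 -0.24932152 -0.72449659] 13.7667
turn [-0.001 -0.008  0.012] shift [-119.   -5.   78.] rows 4
   [ 0.71  0.82  1.16 -0.56  2.03 -2.19] [0.528 0.261 0.18 ] 
   [ 0.71  0.95  1.25 -0.52  1.82 -2.06] [0.53  0.256 0.038]
```

View pics/t3.png

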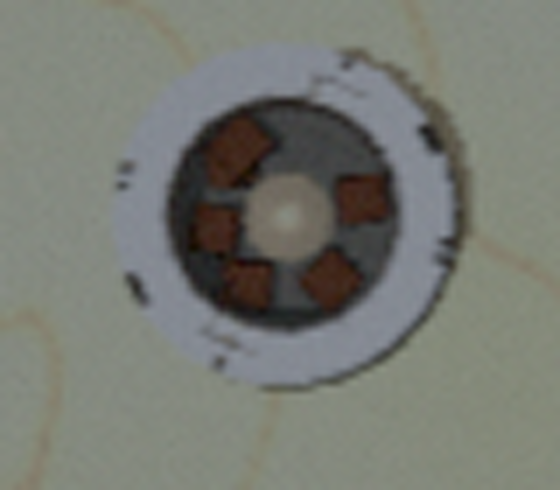

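Five chunks show in the chamber at (240,150), (215,228), (248,283), (330,280) and (362,198). The first looks larger, possibly two stacked, so I'll check the heights and the inside of the cup.

Run:
```python
from pour import *
p=r.camera_params("top");im,d=r.snapshot("top");C=cloud(d,p)
c=proj([[.562,.0466,.06]],p)[0].astype(int);o=c-[40,30]
for u,v in((240,150),(230,165),(250,135),(215,228),(248,283),(330,280),(362,198)):
    P=C[int(round(o[1]+v/7)),int(round(o[0]+u/7))];print((P-MILL).round(4))
w=r.camera_params("wrist");im,d=r.snapshot("wrist");uv=proj([p0+[0,0,.06]],w)[0];print(uv)
x,y=max(int(uv[0])-90,0),max(int(uv[1])-90,0)
cv2.imwrite("pics/w4.png",cv2.resize(im[y:y+180,x:x+180],None,fx=3,fy=3,interpolation=cv2.INTER_CUBIC))
```

```text
[0.0243 0.0171 0.0814]
[0.0164 0.0198 0.0757]
[0.0299 0.0119 0.079 ]
[-0.0079  0.0254  0.0622]
[-0.027   0.0144  0.0545]
[-0.0264 -0.0187  0.0591]
[ 0.0067 -0.0319  0.0605]
[254.42505975 161.45916245]
```

View pics/w4.png

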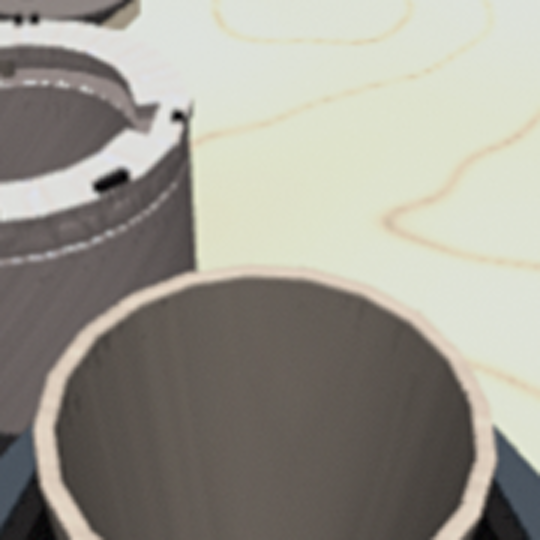

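The (240,150) stack tops out at 81 mm, so that's two chunks and all six are in. The cup is empty, so I'll put it down.

Call:
play_rows:
  moves:
    - [0,-0.008,0.012,-25,-1,17,0.5]
    - [0,-0.008,0.012,-55,-3,38,0.5]
    - [0,-0.008,0.012,-85,-4,57,0.5]
    - [0,-0.008,0.012,-105,-5,69,0.5]
    - [0,-0.008,0.012,-113,-5,74,0.5]
    - [0,-0.008,0.012,-117,-5,77,0.5]
    - [0,-0.008,0.012,-119,-5,78,0.5]
    - [0,-0.008,0.012,-119,-5,78,0.5]
    - [0,-0.008,0.012,-119,-5,78,0.5]

```text
t: 14.67
ee_pos: [0.533, 0.2525, 0.0424]
tool_rot: [-3.126, -1.007, -1.851]
ft_force: [0.5, 0.4, -1.4]
finger_gap: 0.0618
gripper_force: 25.0
```

Run:
```python
from pour import *
s=r.get_state();print(p0,s["ft_force"],s["t"],s["tool_rot"])
p=r.camera_params("side");im,d=r.snapshot("side");C=cloud(d,p)
m=(np.hypot(C[...,0]-.534,C[...,1]-.2705)<.04)&(C[...,2]>.002)&(C[...,2]<.1);P=C[m];print(len(P),np.percentile(P[:,2],[0,1,99,100]))
```

```text
[0.53303249 0.25251674 0.04236334] [ 0.48617163  0.37084139 -1.36417671] 14.6667 [-3.12627447 -1.00700642 -1.8512709 ]
1251 [0.0020078  0.00221767 0.08909177 0.09028881]
```

Run:
```python
from h import *
Rw=Ro.from_euler("xyz",[3.131,-1.015,-1.823]).as_matrix()
for z in(.0395,.037,.036):print(goto([.532,.2545,z],Rw))
```

```text
(array([-0.002,  0.008, -0.015]), array([-3.3,  1.5,  0.2]))
(array([-0.002,  0.008, -0.015]), array([-5.4,  1.5,  1.6]))
(array([-0.002,  0.008, -0.015]), array([-6.2,  1.5,  2.1]))
```

Call:
play_rows:
  moves:
    - [-0.002,0.008,-0.015,-2,1,0,0.5]
    - [-0.002,0.008,-0.015,-3,1,0,0.5]
    - [-0.002,0.008,-0.015,-4,1.5,1,0.5]
    - [-0.002,0.008,-0.015,-5,1.5,1.5,0.5]
    - [-0.002,0.008,-0.015,-5,1.5,1.5,0.5]
    - [-0.002,0.008,-0.015,-5,1.5,1.5,0.5]

```text
t: 15.22
ee_pos: [0.5314, 0.2539, 0.0366]
tool_rot: [3.127, -1.018, -1.82]
ft_force: [-0.1, 0.8, 2.9]
finger_gap: 0.0619
gripper_force: 24.8
```

Call:
play_rows:
  moves:
    - [0,0,0,0,0,0,1]
    - [0,0,0,0,0,0,1]
    - [0,0,0,0,0,0,1]
    - [0,0,0,0,0,0,1]
    - [0,0,0,0,0,0,1]
    - [0,0,0,0,0,-25,1]
    - [0,0,0,0,0,-60,1]
    - [0,0,0,10,0,-100,1]
    - [0,0,0,30,0,-130,1]
    - [0,0,0,60,0,-130,1]

```text
t: 16.05
ee_pos: [0.5533, 0.3348, 0.155]
tool_rot: [3.13, -1.013, -1.817]
ft_force: [0.1, 0.1, -0.5]
finger_gap: 0.0914
gripper_force: 0.0
```

Run:
```python
from pour import *
s=r.get_state();print(p0,s["ft_force"],s["t"],q.round(2))
p=r.camera_params("side");im,d=r.snapshot("side");C=cloud(d,p)
m=(np.hypot(C[...,0]-.534,C[...,1]-.2705)<.05)&(C[...,2]>.005)&(C[...,2]<.1);P=C[m];print(len(P),np.percentile(P[:,2],[1,99,100]))
T=P[P[:,2]>.074];print(cv2.minEnclosingCircle(T[:,:2].astype(np.float32)),T[:,2].mean())
# path to above lid: tool down, yaw 41.2deg
yaw=np.radians(41.2);Rl=Ro.from_euler("xyz",[np.pi,0,yaw]);A=np.array([.5218,-.2957,.17])
qA,c=ik(A,Rl,[-.5,.5,1.4,0,1.3,.35]);print(qA.round(2),c)
for f in(.5,):
    qm=q+(qA-q)*f;Pm,Rm,_=fk(qm);Pm=np.array([.5,0.02,.36]);q1=chk(p0,R0,Pm,Rm,q);q2=chk(Pm,Rm,A,Rl,q1)
```

```text
[0.55327486 0.33472254 0.15494622] [ 0.06143307  0.07175562 -0.46458782] 16.05 [ 0.76  0.96  0.92 -0.55  2.13 -2.21]
331 [0.00571432 0.058747   0.06148247]
((0.0, 0.0), 0.0) nan
[-0.53  0.39  1.57 -0.    1.18  0.32] 6.927667137364225e-19
turn [-0.69  -0.191  1.583] shift [342. -27. 161.] rows 14
   [ 0.76  0.96  0.92 -0.55  2.13 -2.21] [0.553 0.335 0.155] 
   [ 0.58  0.76  1.07 -0.42  2.12 -1.69] [0.534 0.222 0.228] 
   [ 0.37  0.55  1.18 -0.32  2.05 -1.26] [0.515 0.11  0.301] 
   [ 0.18  0.38  1.21 -0.27  1.98 -0.97] [0.5  0.02 0.36] 
turn [-0.501  0.328  1.899] shift [-208. -163.  257.] rows 16
   [ 0.18  0.38  1.21 -0.27  1.98 -0.97] [0.5  0.02 0.36] 
   [-0.07  0.37  1.33 -0.17  1.78 -0.55] [ 0.507 -0.079  0.301] 
   [-0.3   0.37  1.45 -0.08  1.53 -0.15] [ 0.514 -0.177  0.241] 
   [-0.5   0.38  1.55 -0.01  1.24  0.24] [ 0.52  -0.276  0.182] 
   [-0.53  0.39  1.57  0.    1.18  0.32] [ 0.522 -0.296  0.17 ] <stdin>:5: RuntimeWarning: Mean of empty slice.
  ret = ret.dtype.type(ret / rcount)
```

Run:
```python
from pour import *
for n in("wrist","top","side"):
    p=r.camera_params(n);im,d=r.snapshot(n);C=cloud(d,p)
    m=(np.hypot(C[...,0]-.534,C[...,1]-.2705)<.09)&(C[...,2]>.006)&(C[...,2]<.1)&(d>0);P=C[m]
    if len(P)<20:print(n,len(P));continue
    print(n,len(P),P.min(0).round(3),P.max(0).round(3),np.histogram(P[:,2],bins=np.arange(0,.101,.01))[0])
    ims=im if n=="wrist" else None
    if n=="wrist":cv2.imwrite("pics/w5.png",im)
    if n=="side":cv2.imwrite("pics/s5.png",im)
```

```text
wrist 3756 [0.505 0.236 0.006] [0.568 0.297 0.084] [137 358 392 337 374 446 499 613 600   0]
top 306 [0.462 0.236 0.006] [0.564 0.307 0.084] [18 40 21 29 28 37 35 68 30  0]
side 605 [0.504 0.253 0.006] [0.562 0.302 0.083] [37 78 86 88 87 77 73 60 19  0]
```

The cup stands upright at (0.536,0.268). Moving to the lid.

Call:
play_rows:
  moves:
    - [-0.69,-0.19,1.583,342,-27,161,1]
    - [-0.69,-0.19,1.583,342,-27,161,1]
    - [-0.69,-0.19,1.583,342,-27,161,1]
    - [-0.69,-0.19,1.583,342,-27,161,1]
    - [-0.69,-0.19,1.583,342,-27,161,1]
    - [-0.69,-0.19,1.583,342,-27,161,1]
    - [-0.69,-0.19,1.583,342,-27,161,1]
    - [-0.69,-0.19,1.583,342,-27,161,1]
    - [-0.69,-0.19,1.583,342,-27,161,1]
    - [-0.69,-0.19,1.583,342,-27,161,1]
    - [-0.69,-0.19,1.583,342,-27,161,1]
    - [-0.69,-0.19,1.583,342,-27,161,1]
    - [-0.69,-0.19,1.583,342,-27,161,1]
    - [-0.69,-0.19,1.583,342,-27,161,1]
    - [-0.69,-0.19,1.583,342,-27,161,1]
    - [-0.69,-0.19,1.583,342,-27,161,1]

```text
t: 17.58
ee_pos: [0.4983, 0.0162, 0.3604]
tool_rot: [-2.658, -0.192, 2.617]
ft_force: [-0.4, -0.2, -0.3]
finger_gap: 0.0913
gripper_force: 0.0
```

Run:
```python
from pour import *
print(p0,r.get_state()["t"])
chk(p0,R0,np.array([.5218,-.2957,.17]),Ro.from_euler("xyz",[np.pi,0,np.radians(41.2)]),q)
```

```text
[0.49825652 0.01615595 0.36036023] 17.5833
turn [-0.509  0.33   1.895] shift [-210. -157.  256.] rows 16
   [ 0.18  0.38  1.22 -0.27  1.99 -0.97] [0.498 0.016 0.36 ] 
   [-0.07  0.37  1.33 -0.17  1.79 -0.55] [ 0.506 -0.081  0.301] 
   [-0.31  0.37  1.44 -0.08  1.54 -0.16] [ 0.513 -0.179  0.241] 
   [-0.5   0.38  1.55 -0.01  1.24  0.24] [ 0.52  -0.276  0.182] 
   [-0.53  0.39  1.57  0.    1.18  0.32] [ 0.522 -0.296  0.17 ]
```

Call:
play_rows:
  moves:
    - [-0.509,0.33,1.895,-210,-157,256,1]
    - [-0.509,0.33,1.895,-210,-157,256,1]
    - [-0.509,0.33,1.895,-210,-157,256,1]
    - [-0.509,0.33,1.895,-210,-157,256,1]
    - [-0.509,0.33,1.895,-210,-157,256,1]
    - [-0.509,0.33,1.895,-210,-157,256,1]
    - [-0.509,0.33,1.895,-210,-157,256,1]
    - [-0.509,0.33,1.895,-210,-157,256,1]
    - [-0.509,0.33,1.895,-210,-157,256,1]
    - [-0.509,0.33,1.895,-210,-157,256,1]
    - [-0.509,0.33,1.895,-210,-157,256,1]
    - [-0.509,0.33,1.895,-210,-157,256,1]
    - [-0.509,0.33,1.895,-210,-157,256,1]
    - [-0.509,0.33,1.895,-210,-157,256,1]
    - [-0.509,0.33,1.895,-210,-157,256,1]
    - [-0.509,0.33,1.895,-210,-157,256,1]
    - [-0.509,0.33,1.895,-210,-157,256,1]
    - [-0.509,0.33,1.895,-210,-157,256,1]

```text
t: 19.08
ee_pos: [0.522, -0.2948, 0.1691]
tool_rot: [-3.141, -0.0, 0.723]
ft_force: [0.3, 0.6, 0.8]
finger_gap: 0.0916
gripper_force: 0.0
```

Run:
```python
from pour import *
log();print(p0,r.get_state()["tool_rot"],r.get_state()["t"])
p=r.camera_params("wrist");im,d=r.snapshot("wrist");C=cloud(d,p)
for lo_,hi_ in((.015,.03),(.047,.066)):
    m=(C[...,2]>lo_)&(C[...,2]<hi_)&(np.hypot(C[...,0]-.521,C[...,1]+.2957)<.07)&(d>0);P=C[m]
    print(len(P),np.median(P[:,2]),cv2.minEnclosingCircle(P[:,:2].astype(np.float32)),cv2.minAreaRect(P[:,:2].astype(np.float32)*1000))
# TCP target: grasp point at z~.042 -> TCP z .030 (disc top at .022)
print(row(p0,R0,np.array([.5213,-.2957,.028]),Ro.from_euler("xyz",[np.pi,0,np.radians(41.2)])))
```

```text
[ 0.52196924 -0.29476051  0.16906632] [-3.14115423e+00 -4.75484781e-04  7.22933422e-01] 19.0833
8510 0.023640969817620858 ((0.521628201007843, -0.2957068383693695), 0.05499556288123131) ((521.5928344726562, -295.6068420410156), (108.1437759399414, 107.94304656982422), 87.41365051269531)
1300 0.057489153455186584 ((0.5215256214141846, -0.2958451509475708), 0.035367388278245926) ((521.215576171875, -295.56597900390625), (70.40750885009766, 13.826892852783203), 41.7374382019043)
(array([-0.   , -0.   ,  0.004]), array([ -1.,   0., 141.]))
```

Call:
play_rows:
  moves:
    - [0,0,0,-1,0,40,1]
    - [0,0,0,-1,0,80,1]
    - [0,0,0,-1,0,115,1]
    - [0,0,0,-1,0,134,0.6]
    - [0,0,0,-1,0,140,0.4]
    - [0,0,0,-1,0,140,0.1]
    - [0,0,0,-1,0,140,0]
    - [0,0,0,-1,0,140,0]
    - [0,0,0,-1,0,140,0]
    - [0,0,0,-1,0,140,0]
    - [0,0,0,-1,0,140,0]
    - [0,0,0,-1,0,140,0]
  newtons: 45

```text
t: 20.13
ee_pos: [0.5224, -0.2963, 0.031]
tool_rot: [3.138, -0.002, 0.718]
ft_force: [0.4, -0.2, -0.3]
finger_gap: 0.0341
gripper_force: 0.0
```

Run:
```python
from pour import *
s=log();print(p0,s["tool_rot"],s["finger_gap"],s["gripper_force"],s["ft_force"])
# lid centre in tool: assume at (.5214,-.2957), bar 41.5
Rn=np.radians(158.2-41.6);
off=R0.inv().apply(np.array([.5214,-.2957,0])-[p0[0],p0[1],0]);off[2]=0;print("off",off)
L=p0+[0,0,.20];q1=chk(p0,R0,L,R0,q)
Rt=Ro.from_euler("xyz",[np.pi,0,np.radians(158.2)]);T=MILL+[0,0,.2]-Rt.apply(off)
Rm=Ro.from_euler("xyz",[np.pi,0,np.radians(95)]);M=(L+T)/2
q2=chk(L,R0,T,Rt,q1)
print(row(p0,R0,T,Rt))
```

```text
[ 0.52236035 -0.29627611  0.03093677] [ 3.13792386e+00 -2.31624859e-03  7.18104240e-01] 0.03409242952096563 0.0 [ 0.44410503 -0.16032987 -0.31898977]
off [-0.00034414 -0.0010657   0.        ]
turn [0. 0. 0.] shift [   0.    1. -200.] rows 5
   [-0.54  0.52  1.74  0.    0.87  0.32] [ 0.522 -0.296  0.031] 
   [-0.54  0.35  1.48  0.    1.31  0.32] [ 0.522 -0.296  0.231] 
turn [ 5.000e-03  2.000e-03 -2.043e+00] shift [ 256. -233.   31.] rows 17
   [-0.54  0.35  1.48  0.    1.31  0.32] [ 0.522 -0.296  0.231] 
   [-0.37  0.3   1.57  0.    1.27 -0.12] [ 0.534 -0.195  0.222] 
   [-0.19  0.29  1.62  0.    1.24 -0.54] [ 0.546 -0.094  0.213] 
   [-0.01  0.3   1.62  0.    1.22 -0.96] [0.557 0.007 0.204] 
   [ 0.06  0.31  1.61 -0.    1.22 -1.13] [0.562 0.048 0.2  ] 
(array([ 5.000e-03,  2.000e-03, -2.043e+00]), array([ 257., -232., -169.]))
```

Fingers are still closing, so I'll wait.

Call:
play_rows:
  moves:
    - [0,0,0,0,0,0,0]
    - [0,0,0,0,0,0,0]
    - [0,0,0,0,0,0,0]
    - [0,0,0,0,0,0,0]
    - [0,0,0,0,0,0,0]
    - [0,0,0,0,0,0,0]

```text
t: 20.63
ee_pos: [0.5219, -0.2959, 0.0303]
tool_rot: [3.14, -0.002, 0.718]
ft_force: [-0.9, 0.7, 2.2]
finger_gap: 0.0138
gripper_force: 45.0
```

Run:
```python
from pour import *
s=log();print(p0,s["tool_rot"],s["finger_gap"],s["gripper_force"],s["ft_force"],s["moment"])
Rt=Ro.from_euler("xyz",[np.pi,0,np.radians(158.2)-np.radians(41.6)+s["tool_rot"][2]]);T=MILL+[0,0,.2]
print(row(p0,R0,T,Rt))
```

```text
[ 0.52187459 -0.29587357  0.03024333] [ 3.13985261e+00 -1.84630974e-03  7.17922012e-01] 0.013754739031377267 45.00193655490875 [-0.90256049  0.67003503  2.22483436] [0.25072737 0.29133277 0.00919345]
(array([ 3.000e-03,  1.000e-03, -2.035e+00]), array([ 256., -231., -170.]))
```

Call:
play_rows:
  moves:
    - [0,0,0,0,0,-35,0]
    - [0,0,0,0,0,-75,0]
    - [0,0,0,0,0,-115,0]
    - [0,0,0,0,0,-155,0]
    - [0,0,-0.12,14,-13,-190,0]
    - [0,0,-0.24,30,-27,-190,0]
    - [0,0,-0.36,45,-41,-190,0]
    - [0,0,-0.48,60,-54,-190,0]
    - [0,0,-0.6,75,-68,-190,0]
    - [0,0,-0.72,90,-81,-190,0]
    - [0,0,-0.84,106,-95,-190,0]
    - [0,0,-0.96,121,-109,-190,0]
    - [0,0,-1.08,136,-122,-190,0]
    - [0,0,-1.2,151,-136,-190,0]
    - [0,0,-1.32,166,-149,-190,0]
    - [0,0,-1.44,181,-163,-190,0]
    - [0,0,-1.56,196,-177,-190,0]
    - [0,0,-1.68,211,-190,-190,0]
    - [0,0,-1.8,226,-204,-185,0]
    - [0,0,-1.92,241,-218,-180,0]

```text
t: 22.3
ee_pos: [0.5598, 0.0276, 0.2097]
tool_rot: [3.141, 0.003, 2.644]
ft_force: [-0.1, -0.3, -2.9]
finger_gap: 0.014
gripper_force: 45.0
```

Run:
```python
from pour import *
s=r.get_state();print(p0,s["tool_rot"],s["finger_gap"],s["gripper_force"],s["ft_force"],s["t"])
print(row(p0,R0,MILL+[0,0,.19],Ro.from_euler("xyz",[np.pi,0,np.radians(158.2)])))
```

```text
[0.55978868 0.02763629 0.20966112] [3.14063978 0.00340532 2.64390871] 0.01402505726119837 44.999388456344604 [-0.09161524 -0.33876916 -2.93279048] 22.3
(array([ 0.001,  0.003, -0.117]), array([ 7., 18., 20.]))
```

Call:
play_rows:
  moves:
    - [0,0,-0.117,7,18,5,0]
    - [0.001,0.003,-0.117,7,18,15,0]
    - [0.001,0.003,-0.117,7,18,27,0]
    - [0.001,0.003,-0.117,7,18,27,0]
    - [0.001,0.003,-0.117,7,18,27,0]

```text
t: 22.72
ee_pos: [0.5617, 0.0453, 0.1821]
tool_rot: [-3.14, -0.002, 2.754]
ft_force: [-0.4, -0.4, -2.2]
finger_gap: 0.0138
gripper_force: 45.0
```

Run:
```python
from pour import *
s=r.get_state();print(p0,s["tool_rot"],s["ft_force"],s["moment"],s["t"])
print(row(p0,R0,np.array([.5623,.0466,.172]),Ro.from_euler("xyz",[np.pi,0,np.radians(158.2)])))
p=r.camera_params("wrist");im,d=r.snapshot("wrist");cv2.imwrite("pics/w6.png",im)
```

```text
[0.56166005 0.04534723 0.18207893] [-3.13999095e+00 -1.94454782e-03  2.75392592e+00] [-0.40790715 -0.38310737 -2.23508444] [ 0.0632172  -0.13851946 -0.05185465] 22.7167
(array([-0.002, -0.002, -0.007]), array([-0.,  1., 10.]))
```

View pics/w6.png

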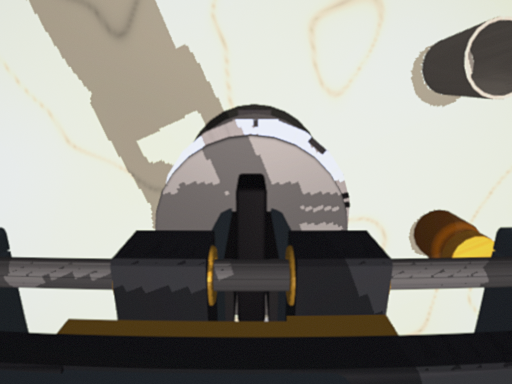

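The wrist view shows the notch mark at (256,122) in line with the bar (column ~251), and the half mark clockwise of it at (317,145). I'll lower gently.

Call:
play_rows:
  moves:
    - [-0.002,-0.002,-0.007,0,1,5,0]
    - [-0.002,-0.002,-0.007,0,1,9,0]
    - [-0.002,-0.002,-0.007,0,1,13,0]
    - [-0.002,-0.002,-0.007,0,1,16,0]
    - [-0.002,-0.002,-0.007,0,1,18,0]
    - [-0.002,-0.002,-0.007,0,1,18,0]

```text
t: 23.27
ee_pos: [0.5623, 0.0467, 0.1646]
tool_rot: [3.14, 0.001, 2.762]
ft_force: [-0.4, -0.3, -2.2]
finger_gap: 0.0141
gripper_force: 45.0
```

Call:
play_rows:
  moves:
    - [0,0,0,0,0,3,0]
    - [0,0,0,0,0,5,0]
    - [0,0,0,0,0,7,0]
    - [0,0,0,0,0,8.5,0]
    - [0,0,0,0,0,9,0]
    - [0,0,0,0,0,9,0]

```text
t: 23.77
ee_pos: [0.5627, 0.0468, 0.1564]
tool_rot: [3.14, 0.002, 2.762]
ft_force: [-1.1, 0.0, 1.6]
finger_gap: 0.0138
gripper_force: 45.0
```

Call:
play_rows:
  moves:
    - [0,0,0,0,0,0.5,0]
    - [0,0,0.06,0,0,0.5,0]
    - [0,0,0.12,0,0,0.5,0]
    - [0,0,0.18,0,0,0.5,0]
    - [0,0,0.24,0,0,0.5,0]
    - [0,0,0.3,0,0,0.5,0]
    - [0,0,0.35,0,0,0.5,0]
    - [0,0,0.35,0,0,0.5,0]

```text
t: 24.43
ee_pos: [0.5634, 0.0471, 0.1565]
tool_rot: [3.137, 0.003, 2.411]
ft_force: [1.0, 1.0, 2.6]
finger_gap: 0.0137
gripper_force: 45.0
```

Call:
play_rows:
  moves:
    - [0,0,0.06,0,0,0,0]
    - [0,0,0.12,0,0,0,0]
    - [0,0,0.18,0,0,0,0]
    - [0,0,0.24,0,0,0,0]
    - [0,0,0.3,0,0,0,0]
    - [0,0,0.35,0,0,0,0]
    - [0,0,0.35,0,0,0,0]
    - [0,0,0.35,0,0,0,0]
    - [0,0,0.35,0,0,0,0]

```text
t: 25.18
ee_pos: [0.5638, 0.0472, 0.1565]
tool_rot: [3.136, 0.001, 2.063]
ft_force: [2.0, 0.6, 5.4]
finger_gap: 0.0137
gripper_force: 45.0
```

Run:
```python
from pour import *
s=r.get_state();print(p0,s["tool_rot"],np.degrees(s["tool_rot"][2]),s["ft_force"],s["moment"],s["gripper_force"],s["t"])
c=None
for n in("wrist","top"):
    p=r.camera_params(n);im,d=r.snapshot(n);C=cloud(d,p)
    m=(np.hypot(C[...,0]-.562,C[...,1]-.047)<.05)&(C[...,2]>.12)&(C[...,2]<.16)&(d>0);P=C[m];print(n,len(P),np.percentile(P[:,2],[5,50,95]) if len(P) else "")
    m2=(np.hypot(C[...,0]-.562,C[...,1]-.047)<.065)&(np.hypot(C[...,0]-.562,C[...,1]-.047)>.057)&(C[...,2]>.12)&(d>0)&(C[...,2]<.16);print(np.median(C[m2][:,2]) if m2.any() else "")
    if n=="wrist":
        cv2.imwrite("pics/w7.png",im)
        m=(np.hypot(C[...,0]-.562,C[...,1]-.047)<.05)&(C[...,2]>.177)&(C[...,2]<.19)&(d>0)
        if m.sum()>20:print(cv2.minAreaRect(C[m][:,:2].astype(np.float32)*1000))
    m3=(np.hypot(C[...,0]-.5365,C[...,1]-.2685)<.05)&(C[...,2]>.073)&(C[...,2]<.09)&(d>0)
    if m3.sum()>10:print("cup",n,cv2.minEnclosingCircle(C[m3][:,:2].astype(np.float32)),C[m3][:,2].mean())
```

```text
[0.56381279 0.04717732 0.15644315] [3.13584447e+00 1.14064188e-03 2.06336744e+00] 118.22224599265449 [1.96216886 0.6384173  5.4233276 ] [ 0.40359561 -0.28756631  0.09814274] 45.004711747169495 25.1833
wrist 10200 [0.14880592 0.14982064 0.15093357]
0.14172161463017957
((566.2763671875, 49.00898742675781), (33.69327926635742, 70.14797973632812), 40.258785247802734)
top 0 

cup top ((0.5338512659072876, 0.266846239566803), 0.03178935870528221) 0.07856173359694256
```

View pics/w7.png

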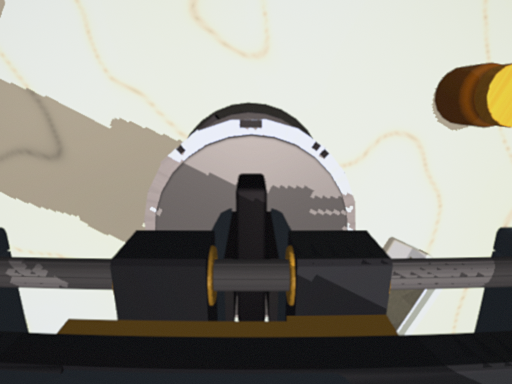

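The bar (column 251) now points at the black half-mark at (250,123). The disc top is 8 mm above the ring, so the lid is fully home. Yaw is 118.2°, 40° from the notch axis. Handing in.

```bash
python3 -c "
from cell import r
print(r.hand_in())"
```

```text
the job is handed in; nothing more can be done
None
```

The job is handed in, but the judge returned no verdict: all six chunks are in the mill, the empty cup stands upright on the counter, and the gripper holds the lid fully home at the 40° half-way mark.

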